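# Lay out the soldering place

## Task

Get the soldering place ready: stand the large tin off the left end of the board holder, in line with the holder and about 2 cm clear of it, and set the small tin centred on top of the large one. Stand the dispenser bottle, upright all the while, squarely in front of the soldering-iron stand (on the robot's side) and about 2 cm clear of it, and press the loose driver fully down into the empty spring clips of the rack, between the two tools already there and with its barrel centred on the clips. Leave the solder reel where it is.

Things in the scene. Friction and masses are not known exactly. Their poses are not given: they have to be found in the camera images.
- large_tin: loose: the larger of two plain round lidded aluminium tins, 56 mm diameter, 34 mm high, flat lid, about 110 g. Origin at the centre of its underside, z up.
- small_tin: loose: the smaller round lidded aluminium tin, 42 mm diameter, 30 mm high, flat lid, about 60 g. Origin at the centre of its underside, z up.
- bottle: loose: round white dispenser bottle with a steel cap, about 120 g, 74 mm high in all; body 44 mm diameter up to 52 mm height, cap 28 mm diameter from 62 to 74 mm. Origin at the centre of its underside, z up.
- driver: loose precision screwdriver lying flat: smooth aluminium barrel 14 mm diameter, 110 mm long along its x, with a dark hexagonal collar (16 mm across flats, 8 mm long) at each end; steel blade 5 mm thick, 35 mm long beyond the +x end; 50 g. Origin on the axis at mid-barrel, 8 mm above the table. Blade points away from the robot within 25 degrees; it may lie on any flat: only its x tells heading.
- board_holder: fixed: dark base 70 mm (its x) by 110 mm (its y), 10 mm high, with two aluminium jaws 44 mm high at its y ends carrying a green circuit board. Origin at the centre of its underside; +x away from the robot, +y to its left end as the robot sees it, turned by up to 15 degrees. The large tin's centre belongs 103 mm out on the +y axis.
- iron_stand: fixed: black base 90 mm (its x) by 100 mm (its y), 20 mm high, yellow sponge in front; at the rear a post, coil and soldering iron leaning up and away from the robot to 190 mm height. Origin at the centre of its underside; -x is its front, facing the robot, turned by up to 15 degrees. The bottle's centre belongs 87 mm out on the -x axis.
- clip_rack: fixed: steel base 100 (x) by 150 mm (y), 6 mm high; tools lie along x, black driver at y = 52, wooden brush at -52 mm, tops under 46 mm. Middle empty: spring clips 12 mm long at x = -32 and +32 mm, lips at 40 to 54 mm height; push a 14 mm barrel straight down (about 8 N) till its axis is 36 mm above the table over the origin. Origin: centre of underside, +x away from robot, within 15 degrees.
- reel: bystander, loose: grey solder reel standing flat among the things, 42 mm diameter, 30 mm high. Origin at the centre of its underside. Other loose bystanders: a black screw cup, a phone, a yellow multimeter, a parts tray, a spanner, a cardboard box.
There are look-alikes about, which are no part of the job. What is shaped like the small_tin but blue, pink or purple is not meant.

How it is judged:
At the end, for the whole second after the job is handed in: Large tin 103 mm (within 14) out on the holder's +y axis, small tin on it centred within 10; bottle 87 mm out on the stand's -x axis; both within 15 mm; driver axis 32.5-38.5 mm high, within 4 mm across, 12 mm along and 0.1 rad of the middle clips; all upright, released, at rest (y of large_tin in the frame of board_holder between 0.089 and 0.117 m and x of large_tin in the frame of board_holder between -0.015 and 0.015 m and height (world z) of each of large_tin, bottle below 0.004 m and angle between each of large_tin, small_tin, bottle's own z axis and vertical below 0.1 rad and horizontal distance between small_tin and large_tin below 0.01 m and z of small_tin in the frame of large_tin between 0.031 and 0.037 m and x of bottle in the frame of iron_stand between -0.102 and -0.072 m and y of bottle in the frame of iron_stand between -0.015 and 0.015 m and z of driver in the frame of clip_rack between 0.0325 and 0.0385 m and y of driver in the frame of clip_rack between -0.004 and 0.004 m and x of driver in the frame of clip_rack between -0.012 and 0.012 m and angle between the x axis of driver and the x axis of clip_rack, either way round below 0.1 rad and linear speed of each of large_tin, small_tin, bottle, driver below 0.02 m/s); the robot touches nothing.
It fails at once if the solder reel is pushed more than 25 mm from its place (distance of reel from where it was at the start of the episode above 0.025 m).
It fails at once if the bottle is tipped over (more than 0.7 rad) (angle between bottle's own z axis and vertical above 0.7 rad).
It also fails if it takes over 115 s, if anything falls off the work surface, if the arm or the gripper's body presses on something with over 40 N, if the wrist force passes 120 N, or if a joint passes its speed limit or range.

## Robot

A 7-joint arm with a two-finger parallel gripper is mounted at the origin on the work surface. World frame = base frame: x ahead of the robot, y to its left, z up, the work surface at z = 0. Lengths are in m, angles in rad, forces in N, time in s.
With the tool pointing down it reaches from about 0.4 to 0.85 m from the base axis. Payload 10.4 kg.
Tool frame: the origin (TCP) lies midway between the tips of the shut fingers; the grasp point (between the pads) lies 19 mm behind it; x points along the fingers, y is the direction in which the jaws open and shut, and the axes are right-handed (so a half turn about x gives the same grasp; the last joint's range is limited). The gripper opens to 87 mm and grips with 3 to 60 N. Pads are 19 mm wide; open, the fingers measure 117 mm over their backs; the gripper's body (75 mm by 190 mm) begins 51 mm behind the grasp point.
Start: joints at [-1.141, 0.332, -0.065, 1.46, 0.022, 1.35, -0.088], TCP at [0.273, 0.562, 0.223] pointing down, gripper open.
Joint ranges: [-2.6, 2.6], [-0.5, 2.12], [-1.47, 1.34], [0.16, 2.42], [-1.27, 4.41], [0.06, 2.06], [-2.6, 2.6]. Speed limits (rad/s): [2.22, 2.22, 2.79, 2.79, 3.14, 3.14, 3.14].

## Interface

Orientations are given as a unit quaternion [x, y, z, w].
In Python, from bench import * gives the robot as it stands.
- The arm moves only by the shell command python3 -m inch 'ROWS' [FORCE]. ROWS is JSON, a list that holds one entry, the list of rows, each a list of 7 numbers: the shift along the world's x, y, z each as a share of 120 mm, from -1 to 1, then the turn, a rotation vector about the world's x, y, z each as a share of 2 pi rad, from -1 to 1, then the closure, from 0 (fully open) to 1 (shut). A call has 1 to 10 rows; each row is the pose to reach, as a shift and turn from the pose commanded when the call began, turning the shorter way round; what a row does not reach only later rows make up. A row lasts 1/10 s, in which the tool goes at most 50 mm and 8.59 degrees, less where a joint would pass 70% of its speed; a pose out of reach is approached as far as the arm can. A call with a number of a shift or a turn outside -1 to 1 is refused whole. A call with a gripper value outside its range is refused whole. The fingers move at their own pace and stop on an object; FORCE is the grip in N (left out, the last holds). Time passes only in rows, so rows that repeat a pose let the fingers close. It gives the time, the measured TCP pose, the force and the opening at its end, in the units of the state.
- read_state(): the state, without advancing time (a new reading comes with each control period).
- camera(name): name is "scene" or "top" or "wrist"; returns the picture (480x640x3 uint8, red, green, blue); there is no depth.
- get_calibration(name): a dict with "fx", "fy", "cx", "cy" (pixels), "xyz" and "attitude" of the camera in the world. Camera axes: x right, y up, looking along -z (the intrinsics and any distortion apply to the point x, -y, -z); pixel columns grow to the right and rows downward; lengths in m; the calibration is good to about 2 mm. The wrist camera is an equidistant fisheye: a pixel r from the principal point sees the ray r / f radians off the axis. A picture is of the moment at which its call begins: read the wrist's pose just before it. get_calibration takes no time and is no camera call; for the wrist camera it gives the pose at the moment of the call.
- close_job(): hands the job in, once; it reports no verdict.
The state is a dict: "time": time; "joint_positions": joint angles; "joint_vel": joint speeds; "joint_torque": joint torques, N m; "ee_pos": TCP position; "eef_rot": TCP orientation; "ft_force": force on the tool from outside, world axes, zero at the start; "torque": the same for the moment, N m; "width": finger opening in m.
Only numpy, scipy, OpenCV 4.12 (cv2) and the standard library are available. Lean on these libraries where they do the work, as an engineer would, in place of code of your own. Each camera call takes 0.05 s, during which the arm holds its last target.

## Working session

There is one attempt and no reset: what is moved stays moved. The work goes in short steps, Python scripts to look and compute and a shell command to move; the robot and the scene stay as the last step left them, time stands still between calls to the robot, and variables do not carry over. Pictures are saved under pics/ and viewed, and the job is handed in when it is done.

```bash
ls; mkdir -p pics; python3 - <<'E'
from bench import *
import cv2
s=read_state();print({k:(s[k]) for k in s})
for n in("scene","top","wrist"):
    print(n,get_calibration(n))
    im=camera(n);cv2.imwrite(f"pics/{n}0.png",im[:,:,::-1])
E
```

```text
pics
{'time': 0.0, 'joint_positions': array([-1.14062995,  0.33285277, -0.06469245,  1.46096266,  0.02162153,
        1.34989524, -0.08849028]), 'joint_vel': array([-0.00033822,  0.00012276,  0.00013773, -0.00155854,  0.00197224,
        0.00074261, -0.00060569]), 'joint_torque': array([ 8.95093399e-04, -6.23253608e+01,  2.48609256e-02, -3.89902711e+01,
       -6.14538649e-02,  3.97674891e-02,  1.44815031e-04]), 'ee_pos': array([0.27325301, 0.56166191, 0.22175567]), 'eef_rot': array([ 0.15820725,  0.68914815, -0.15919942,  0.68898537]), 'ft_force': array([0.31549544, 0.31904397, 0.45438556]), 'torque': array([-0.02302645,  0.03849501, -0.05133389]), 'width': 0.08741076444951892}
scene {'fx': 596.5069662555859, 'fy': 596.5069662555859, 'cx': 319.8186509969203, 'cy': 242.29003911862964, 'xyz': array([1.32678583, 0.05688439, 0.7094215 ]), 'attitude': array([0.2878111 , 0.31513096, 0.68041521, 0.59572845])}
top {'fx': 438.2580085294157, 'fy': 438.2580085294157, 'cx': 311.3726104563735, 'cy': 237.84851706079462, 'xyz': array([ 0.38843322, -0.04579257,  0.84751316]), 'attitude': array([ 0.06184637, -0.06751401, -0.69483642,  0.71331566])}
wrist {'fx': 371.64829954431775, 'fy': 371.64829954431775, 'cx': 318.1337611464161, 'cy': 237.69762177044493, 'xyz': array([0.20047013, 0.59744428, 0.38296613]), 'attitude': array([-0.12687336, -0.07861325,  0.52475734,  0.83806494])}
```

View pics/top0.png

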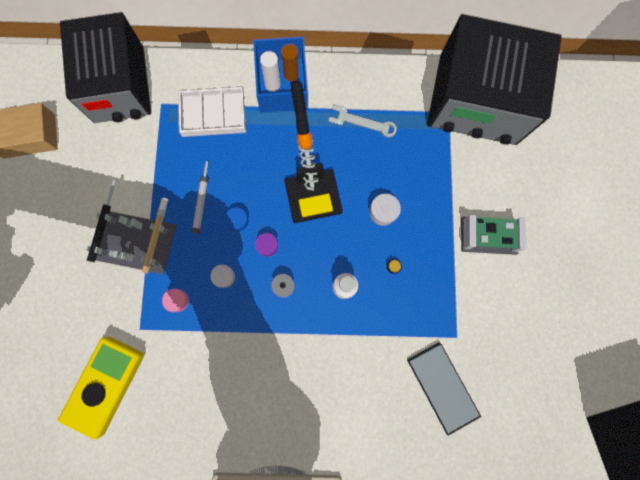

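View pics/scene0.png

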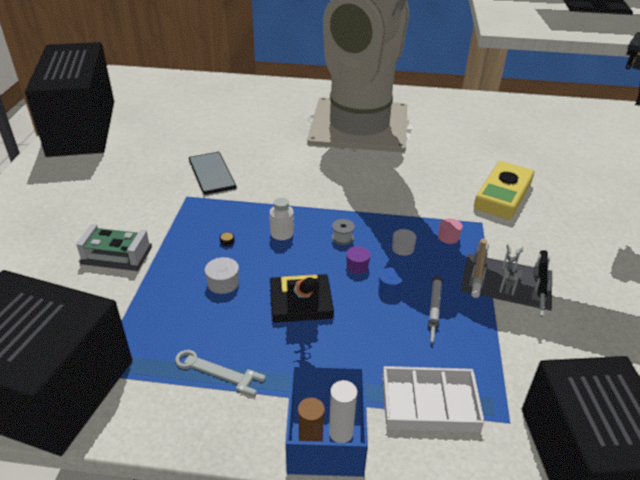

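View pics/wrist0.png

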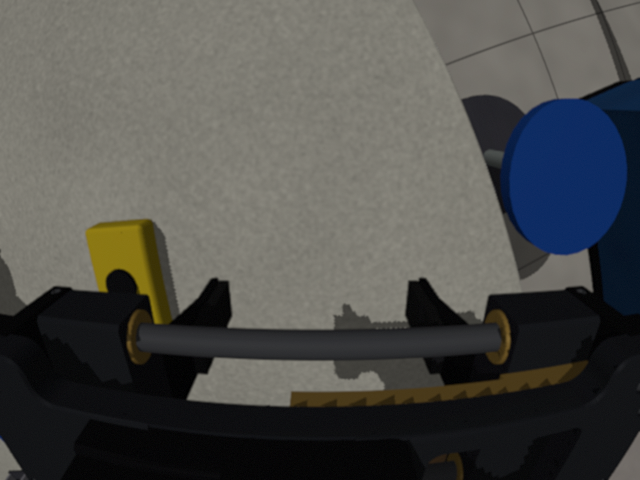

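Top view: small tin candidates are the grey one at (222,276), with pink (175,300), purple (266,244) and blue (237,217) as look-alikes. The reel is at (283,285), with a hole in it. Plain grey matches the small tin. I'll confirm with enlarged crops.

```bash
cat > h.py <<'E'
from bench import *
import numpy as np, cv2
from scipy.spatial.transform import Rotation as R
from scipy.optimize import least_squares
def proj(c,P):
    P=np.atleast_2d(P); q=R.from_quat(c["attitude"]).inv().apply(P-c["xyz"]); x,y,z=q[:,0],-q[:,1],-q[:,2]
    return np.c_[c["fx"]*x/z+c["cx"],c["fy"]*y/z+c["cy"]]
def projw(c,P):
    P=np.atleast_2d(P); q=R.from_quat(c["attitude"]).inv().apply(P-c["xyz"]); x,y,z=q[:,0],-q[:,1],-q[:,2]
    r=np.hypot(x,y);t=np.arctan2(r,z);k=t/np.maximum(r,1e-9)
    return np.c_[c["fx"]*x*k+c["cx"],c["fy"]*y*k+c["cy"]]
def ray(c,uv,fish=False):
    uv=np.atleast_2d(uv).astype(float);a=(uv[:,0]-c["cx"])/c["fx"];b=(uv[:,1]-c["cy"])/c["fy"]
    if fish:
        t=np.hypot(a,b);k=np.sin(t)/np.maximum(t,1e-9);d=np.c_[a*k,-b*k,-np.cos(t)]
    else: d=np.c_[a,-b,-np.ones(len(a))]
    return R.from_quat(c["attitude"]).apply(d)
def atz(c,uv,z,fish=False):
    d=ray(c,uv,fish);return c["xyz"]+d*((z-c["xyz"][2])/d[:,2])[:,None]
def crop(im,x0,y0,w,h,f,name):
    cv2.imwrite(name,cv2.resize(im[y0:y0+h,x0:x0+w],None,fx=f,fy=f,interpolation=cv2.INTER_CUBIC)) 
E
python3 - <<'E'
from h import *
im=cv2.imread("pics/top0.png")
crop(im,80,150,200,150,4,"pics/t_left.png")
crop(im,230,150,200,150,4,"pics/t_mid.png")
crop(im,350,150,200,150,4,"pics/t_right.png")
im=cv2.imread("pics/scene0.png")
crop(im,380,210,200,150,4,"pics/s_left.png")
crop(im,60,190,200,150,4,"pics/s_right.png")
crop(im,240,190,200,150,4,"pics/s_mid.png")
E
```

```text
(no output)
```

View pics/t_left.png

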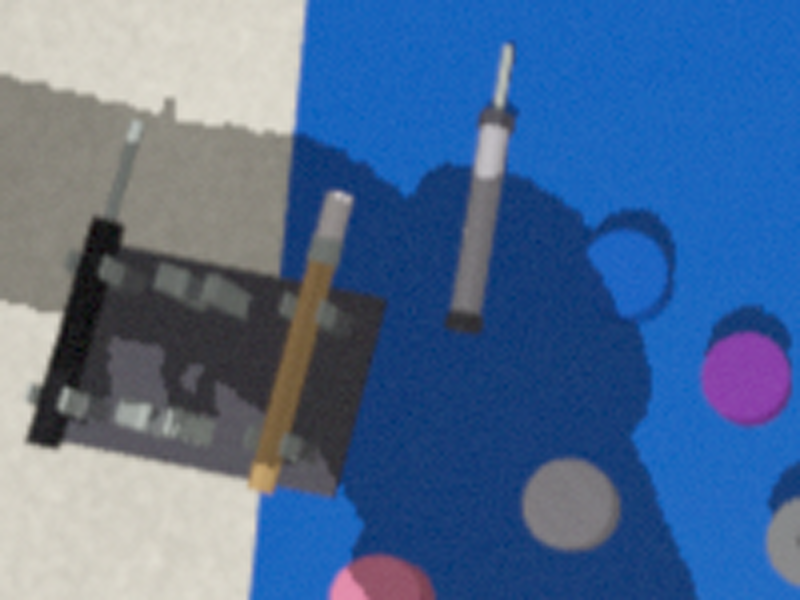

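View pics/t_mid.png

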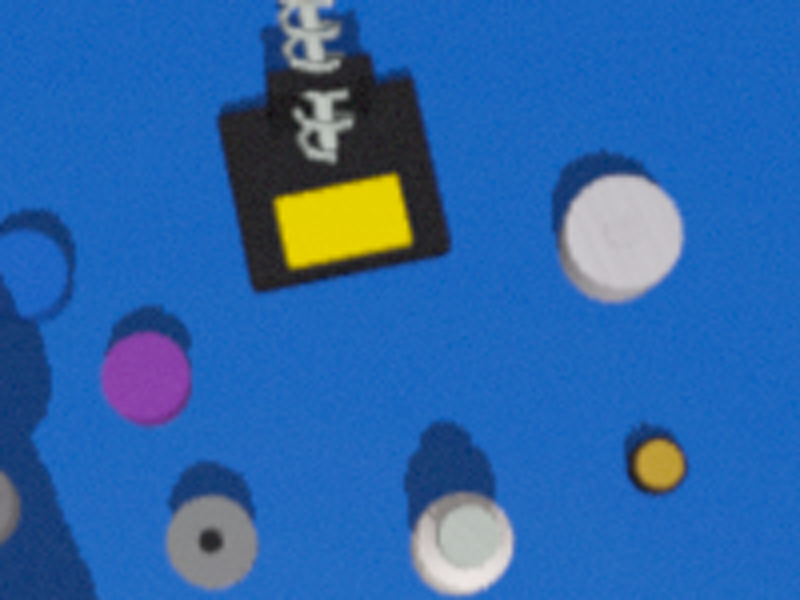

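View pics/t_right.png

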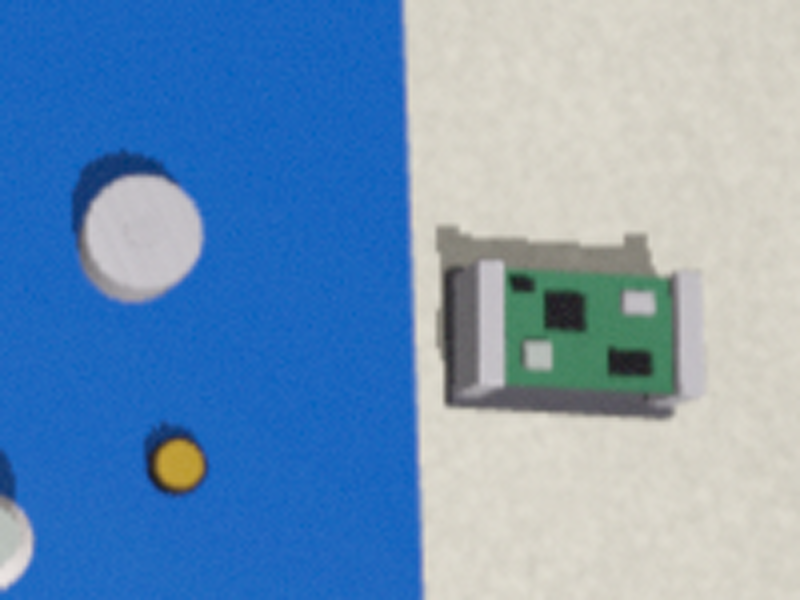

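View pics/s_left.png

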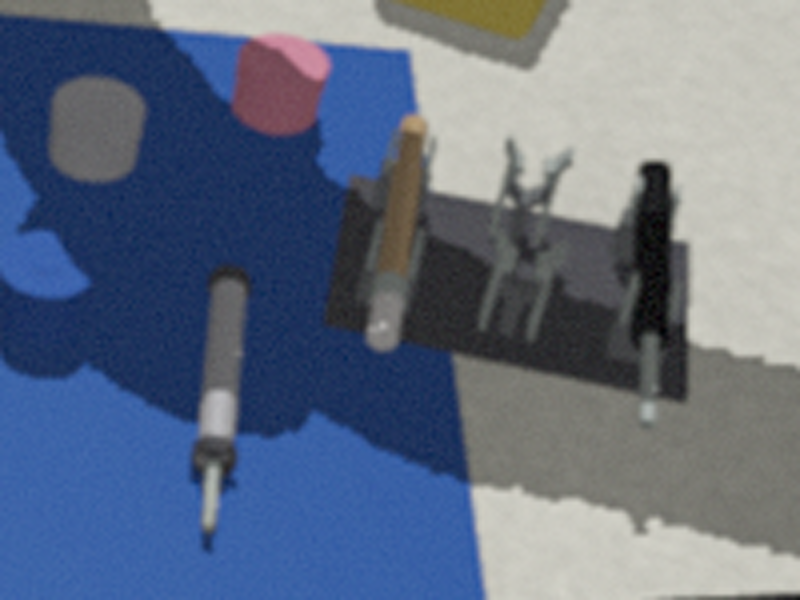

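View pics/s_right.png

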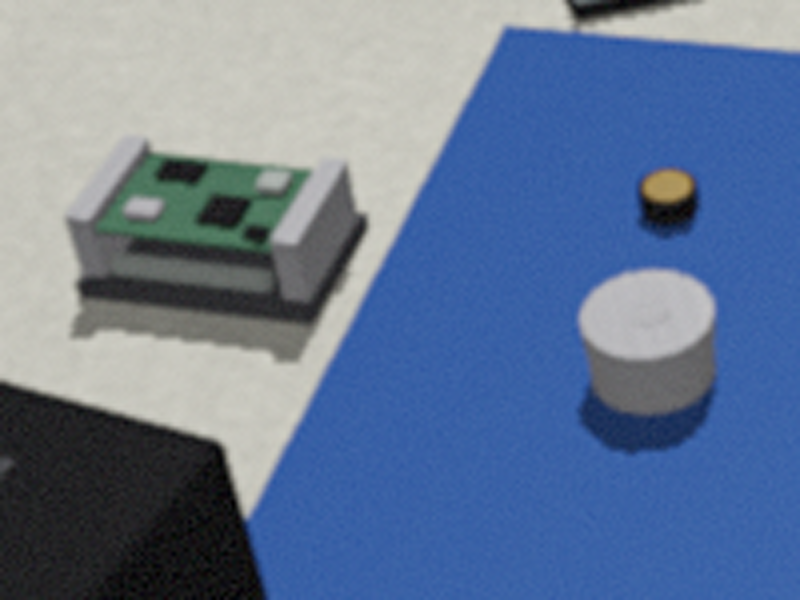

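View pics/s_mid.png

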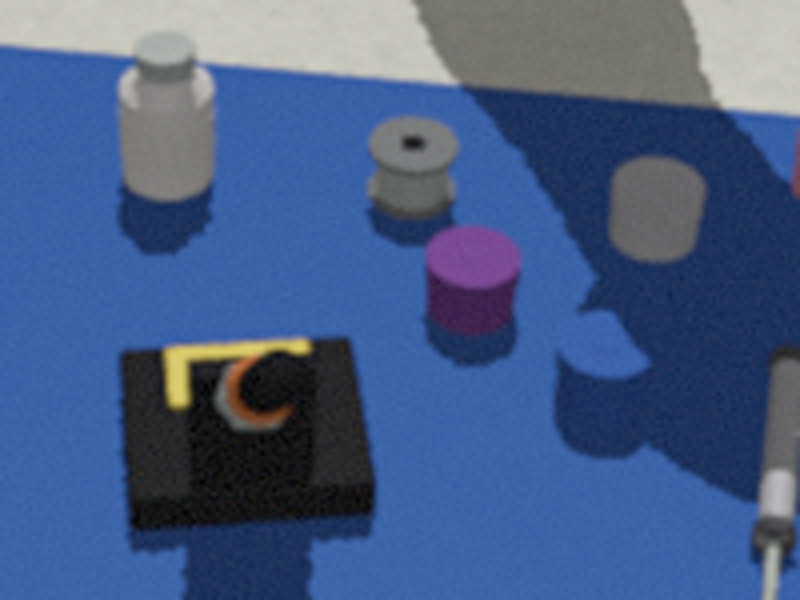

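```bash
cat > fit.py <<'E'
from h import *
T=get_calibration("top");S=get_calibration("scene")
def F(c,x0,y0): return (np.array(c,float)+.5)/4-.5+np.array([x0,y0])
TL,TM,TR=(80,150),(230,150),(350,150);SL,SR,SM=(380,210),(60,190),(240,190)
a=np.linspace(0,2*np.pi,181);cc=np.c_[np.cos(a),np.sin(a),0*a]
def bb(c,P):
    u=proj(c,P);return np.array([u[:,0].min(),u[:,0].max(),u[:,1].min(),u[:,1].max()])
def fb(b,o): return np.array([(b[0]+.5)/4-.5+o[0],(b[1]+.5)/4-.5+o[0],(b[2]+.5)/4-.5+o[1],(b[3]+.5)/4-.5+o[1]])
def cyl(name,r,hh,bt,bs,g):
    def f(p):
        P=np.r_[cc*r+[p[0],p[1],0],cc*r+[p[0],p[1],hh]]
        out=[]
        if bt is not None: out.append(bb(T,P)-bt)
        if bs is not None: out.append(bb(S,P)-bs)
        return np.concatenate(out)
    s=least_squares(f,g);print(name,s.x.round(4),s.fun.round(1));return s.x
cyl("large",.028,.034,fb((558,684,174,302),TM),fb((579,716,270,411),SR),[.45,-.2])
cyl("small",.021,.030,fb((522,621,457,552),TL),fb((48,147,75,182),SL),[.35,.1])
cyl("bottle_t",.022,.052,fb((411,514,490,596),TM),None,[.35,-.1])
cyl("reel",.021,.030,fb((166,258,494,590),TM),fb((368,459,118,216),SM),[.35,0])
cyl("cup",.012,.012,fb((628,687,434,494),TM),None,[.35,0])
b=np.array([(119+.5)/4-.5+240,(215.5)/4-.5+240,(199.5)/4-.5+190])
def fs(p):
    return np.r_[(bb(S,np.r_[cc*.022+[p[0],p[1],0],cc*.022+[p[0],p[1],.052]])[[0,1,3]]-b)]
print("bottle_s",least_squares(fs,[.33,-.1]).x)
def box(name,g,obs,extra=None):
    # obs: (cam, local xyz, px); extra param funcs
    def f(p):
        o=[]
        for c,l,px in obs:
            l=np.array(l(p) if callable(l) else l);q=R.from_euler('z',p[2]).apply(l)+[p[0],p[1],0]
            o.append(proj(c,q)[0]-px)
        return np.concatenate(o)
    s=least_squares(f,g,loss='soft_l1');print(name,s.x.round(4));print(s.fun.reshape(-1,2).round(1).tolist());return s.x
J=lambda sx,sy:(lambda p:(sx*p[3],sy*p[4],.044))
h=box("holder",[.43,-.4,0,.03,.055],[(T,(-.035,.055,.01),F((447,403),*TR)),(T,(.035,.055,.01),F((447,265),*TR)),(T,(-.035,-.055,.01),F((672,417),*TR)),
 (S,(.035,-.055,.01),F((80,281),*SR)),(S,(.035,.055,.01),F((316,303),*SR)),(S,(.035,.055,0),F((314,320),*SR)),(S,(-.035,.055,.01),F((366,217),*SR)),
 (T,J(1,1),F((480,260),*TR)),(T,J(-1,1),F((478,387),*TR)),(T,J(1,-1),F((702,272),*TR)),(T,J(-1,-1),F((705,397),*TR)),
 (S,J(1,-1),F((69,216),*SR)),(S,J(-1,-1),F((126,138),*SR)),(S,J(1,1),F((300,243),*SR)),(S,J(-1,1),F((348,164),*SR))])
i=box("stand",[.47,0,0],[(T,(.045,.05,.02),F((220,116),*TM)),(T,(.045,-.05,.02),F((407,73),*TM)),(T,(-.045,-.05,.02),F((449,240),*TM)),(T,(-.045,.05,.0),F((258,290),*TM)),
 (S,(-.045,-.05,.02),F((122,355),*SM)),(S,(-.045,.05,.02),F((350,340),*SM)),(S,(.045,.05,.02),F((373,488),*SM)),(S,(.045,.05,0),F((373,512),*SM)),(S,(.045,-.05,0),F((136,527),*SM))])
r=box("rack",[.4,.35,0],[(T,(.05,-.075,.006),F((385,298),*TL)),(T,(-.05,-.075,.006),F((335,495),*TL)),(T,(-.05,.075,.006),F((28,425),*TL)),
 (S,(-.05,-.075,.006),F((355,178),*SL)),(S,(-.05,.075,.006),F((688,240),*SL)),(S,(.05,.075,.006),F((688,395),*SL)),(S,(.05,-.075,.006),F((328,319),*SL))])
d=box("driver",[.5,.2,0],[(T,(.09,0,.008),F((509,43),*TL)),(T,(.051,0,.016),F((497,120),*TL)),(T,(-.051,0,.016),F((464,320),*TL)),
 (S,(.09,0,.008),F((208,532),*SL)),(S,(.051,0,.016),F((214,449),*SL)),(S,(-.051,0,.016),F((230,274),*SL))])
for n,p,l in(("tin goal",h,(0,.103)),("bottle goal",i,(-.087,0))):
    print(n,(R.from_euler('z',p[2]).apply([*l,0])[:2]+p[:2]).round(4))
E
python3 fit.py
```

```text
large [ 0.6022 -0.1917] [-0.3 -0.1  0.3  0.4 -0.5  0.2 -0.5  1.2]
small [0.4648 0.1158] [-0.3  0.2  0.1 -0.1  0.  -0.1 -0.2  0.2]
bottle_t [ 0.4514 -0.1153] [-0.1  0.1  0.4 -0.4]
reel [0.4501 0.0015] [-0.2 -0.1  0.2 -0.3 -0.3 -0.  -1.1  0.9]
cup [ 0.4941 -0.2116] [ 0.6 -0.6  1.  -1. ]
bottle_s [ 0.45074663 -0.11441037]
holder [ 0.559  -0.398  -0.0249  0.0296  0.0526]
[[0.0, 0.8], [-0.4, 0.2], [0.4, 0.2], [-1.8, 0.0], [-1.1, 1.5], [0.4, 1.5], [1.0, -2.2], [-1.1, 0.1], [-0.2, -0.8], [-1.1, -0.0], [-0.6, -0.4], [-1.0, -0.4], [-0.2, -1.4], [-0.7, -0.6], [0.1, -1.8]]
stand [ 0.63   -0.0514  0.2365]
[[-1.3, -1.6], [1.5, -0.8], [1.1, 0.7], [-1.2, 0.8], [-1.3, -1.8], [0.2, -1.8], [1.3, -0.9], [0.9, 1.7], [-1.7, 2.4]]
rack [ 0.5309  0.2978 -0.1797]
[[0.2, -1.1], [-0.8, -0.4], [0.5, 1.2], [-0.8, -1.6], [1.3, 0.4], [0.6, 0.3], [-0.9, -0.7]]
driver [ 0.6065  0.1697 -0.0771]
[[0.3, 0.2], [-0.5, -1.8], [-0.0, -1.5], [-0.2, -0.4], [0.4, -1.4], [-0.3, -0.5]]
tin goal [ 0.5616 -0.295 ]
bottle goal [ 0.5454 -0.0718]
```

Everything identified: the plain grey tin at (222,276) is small_tin (not pink, purple or blue) and the one at (385,209) is large_tin. Both cameras' fits agree to about 2 mm. Next: over to the rack for a wrist-camera look, then the driver.

```bash
cat > go.py <<'E'
import sys
from h import *
def go(x,y,z,phi=None):
    s=read_state();p=np.array(s["ee_pos"]);Rc=R.from_quat(s["eef_rot"])
    ty=Rc.apply([0,1,0]);cur=np.arctan2(ty[1],ty[0])
    print("at",p.round(4),"yaw",np.degrees(cur).round(2),"toolx",Rc.apply([1,0,0]).round(4),"j7",s["joint_positions"][6].round(2),"w",round(s["width"],4),"t",s["time"],"F",np.round(s["ft_force"],1))
    sh=(np.array([x,y,z])-p)
    f=np.radians(phi) if phi is not None else cur
    if phi is not None:
        while f-cur>np.pi/2:f-=np.pi
        while f-cur<-np.pi/2:f+=np.pi
    yv=np.array([np.cos(f),np.sin(f),0]);xv=np.array([0,0,-1.]);zv=np.cross(xv,yv)
    rv=(R.from_matrix(np.c_[xv,yv,zv])*Rc.inv()).as_rotvec()
    print("mm",(sh*1000).round(1),"share",(sh/.12).round(3),"turn",(rv/2/np.pi).round(4),"deg",np.degrees(rv).round(1))
if __name__=="__main__": go(*map(float,sys.argv[1:]))
E
python3 go.py .53 .26 .25 79.7;python3 go.py .6065 .1697 .05 85.6
```

```text
at [0.2733 0.5617 0.2219] yaw 64.06 toolx [-4.e-04 -1.e-03 -1.e+00] j7 -0.09 w 0.0873 t 0.15 F [-0.8  0.1  0.2]
mm [ 256.7 -301.7   28.1] share [ 2.139 -2.514  0.234] turn [ 0.0002 -0.      0.0435] deg [ 0.1 -0.  15.6]
at [0.2733 0.5617 0.2219] yaw 64.06 toolx [-4.e-04 -1.e-03 -1.e+00] j7 -0.09 w 0.0873 t 0.15 F [-0.8  0.1  0.2]
mm [ 333.2 -392.  -171.9] share [ 2.776 -3.267 -1.433] turn [ 0.0002 -0.      0.0598] deg [ 0.1 -0.  21.5]
```

```bash
python3 -m inch '[[[0.4,-0.4,0.1,0,0,0.02,0],[0.7,-0.8,0.2,0,0,0.0435,0],[0.7,-0.9,0.2,0,0,0.0435,0],[0.7,-0.9,0.2,0,0,0.0435,0]]]' && python3 -m inch '[[[0.4,-0.4,0,0,0,0,0],[0.7,-0.8,0,0,0,0,0],[0.75,-0.9,0,0,0,0,0],[0.75,-0.9,0,0,0,0,0]]]' && python3 -m inch '[[[0.3,-0.4,0,0,0,0,0],[0.55,-0.6,0,0,0,0,0],[0.55,-0.6,0,0,0,0,0],[0.55,-0.6,0,0,0,0,0]]]'; python3 go.py .6065 .1697 .05 85.6; python3 - <<'E'
from h import *
c=get_calibration("wrist");np.save("w1.npy",c,allow_pickle=True);im=camera("wrist");cv2.imwrite("pics/w1.png",im[:,:,::-1]);print(c, R.from_quat(c["attitude"]).apply([0,0,-1]))
E
```

```text
time: 0.55
ee_pos: [0.3625, 0.4489, 0.2478]
eef_rot: [0.066, 0.703, -0.067, 0.705]
ft_force: [0.3, 1.1, -0.4]
width: 0.0872
time: 0.95
ee_pos: [0.4515, 0.3402, 0.2465]
eef_rot: [0.066, 0.703, -0.067, 0.705]
ft_force: [-0.3, 0.1, 0.7]
width: 0.087
time: 1.35
ee_pos: [0.5137, 0.2736, 0.2462]
eef_rot: [0.064, 0.704, -0.064, 0.704]
ft_force: [-0.9, 0.8, -0.5]
width: 0.0871
at [0.5137 0.2736 0.2462] yaw 79.6 toolx [-7.e-04 -2.e-04 -1.e+00] j7 0.84 w 0.0871 t 1.35 F [-0.9  0.8 -0.5]
mm [  92.8 -103.9 -196.2] share [ 0.773 -0.866 -1.635] turn [ 0.     -0.0001  0.0167] deg [ 0. -0.  6.]
{'fx': 371.64829954431775, 'fy': 371.64829954431775, 'cx': 318.1337611464161, 'cy': 237.69762177044493, 'xyz': array([0.43407528, 0.28832545, 0.4073297 ]), 'attitude': array([-0.11453494, -0.09511373,  0.63325253,  0.75949086])} [ 0.2895351  -0.05351446 -0.95567025]
```

View pics/w1.png

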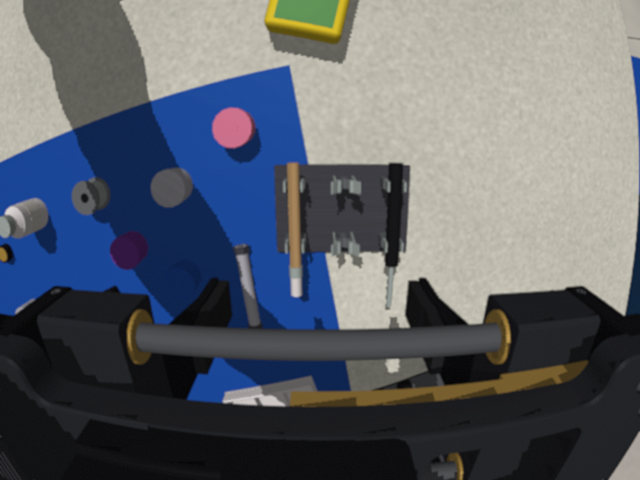

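The wrist view shows the whole rack at about (275-410, 165-252) and the driver at (247,285). I'll enlarge it.

```bash
python3 - <<'E'
from h import *
im=cv2.imread("pics/w1.png");crop(im,260,150,160,120,5,"pics/w1c.png");crop(im,200,230,120,100,6,"pics/w1d.png")
E
```

```text
(no output)
```

View pics/w1c.png

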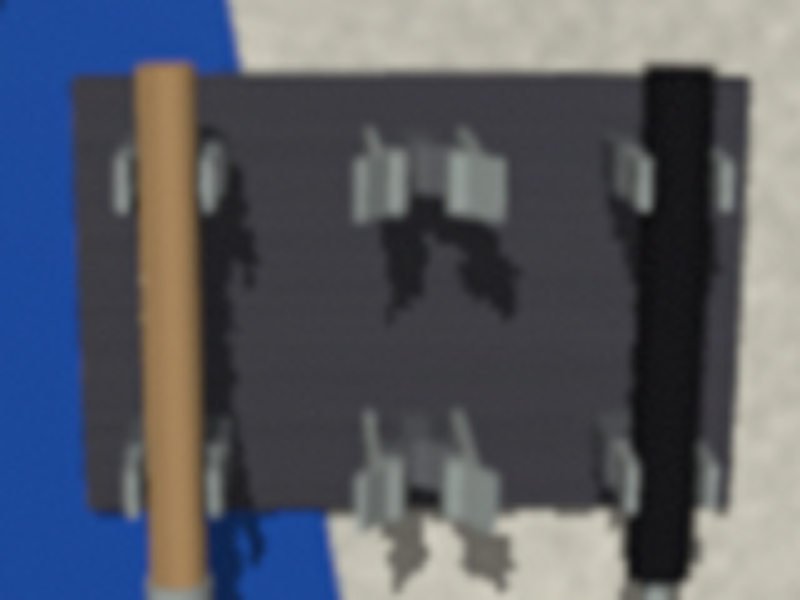

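View pics/w1d.png

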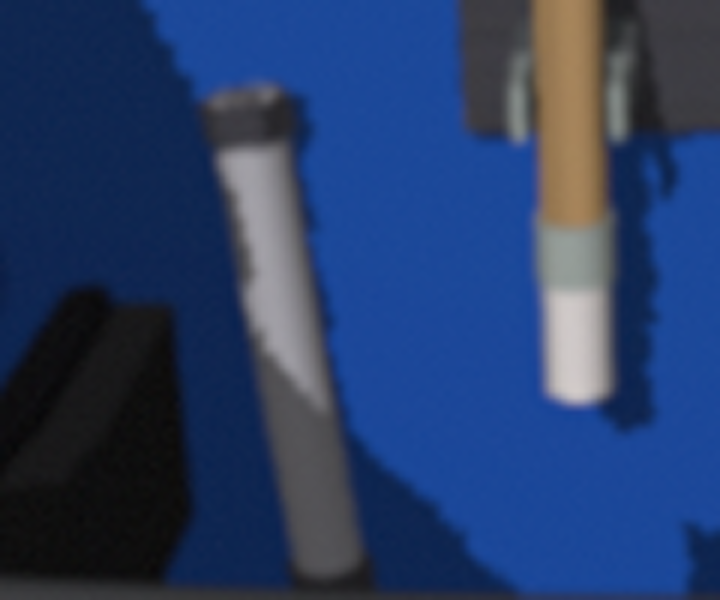

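```bash
cat > fitw.py <<'E'
from h import *
c=np.load("w1.npy",allow_pickle=True).item()
F=lambda a:(np.array(a,float)+.5)/5-.5+[260,150]
obs=[((-.05,-.075,.006),(73,76)),((-.05,.075,.006),(749,79)),((.05,-.075,.006),(90,512)),((.05,.075,.006),(728,512))]
def f(p): return np.concatenate([projw(c,R.from_euler('z',p[2]).apply(l)+[p[0],p[1],0])[0]-F(o) for l,o in obs])
s=least_squares(f,[.53,.3,-.18]);r=s.x;print("rack",r.round(4),s.fun.round(1))
for px in((429,185),(424,487)):
  for z in(.042,.05):
    q=atz(c,F(px),z,True)[0];print(px,z,R.from_euler('z',-r[2]).apply(q-[r[0],r[1],0]).round(4))
G=lambda a:(np.array(a,float)+.5)/6-.5+[200,230]
pa=atz(c,G((247,118)),.014,True)[0];pb=atz(c,G((330,560)),.0145,True)[0];d=pb-pa
print("driver",pa,pb,"yaw",np.arctan2(d[1],d[0]),"mid by rear end",)
# rear collar back face
a=atz(c,G((247,95)),.010,True)[0];u=d/np.linalg.norm(d);print("rear",a,"mid",a+u*.055)
E
python3 fitw.py
```

```text
rack [ 0.5282  0.2983 -0.1766] [-0.6  0.2  1.2  0.1 -1.1  0.3  0.6 -0.4]
(429, 185) 0.042 [-0.0315  0.0003  0.042 ]
(429, 185) 0.05 [-0.0328 -0.0003  0.05  ]
(424, 487) 0.042 [0.0318 0.0002 0.042 ]
(424, 487) 0.05 [ 0.0291 -0.0004  0.05  ]
driver [0.55095214 0.17741045 0.014     ] [0.64666111 0.16998411 0.0145    ] yaw -0.07743781355856338 mid by rear end
rear [0.54763918 0.17741512 0.01      ] mid [0.60247362 0.17316036 0.01028646]
```

```bash
python3 -m inch '[[[0.35,-0.4,-0.2,0,0,0.0167,0.3],[0.65,-0.8,-0.6,0,0,0.0167,0.55],[0.76,-0.86,-0.9,0,0,0.0167,0.55],[0.76,-0.86,-0.9,0,0,0.0167,0.55],[0.76,-0.86,-0.9,0,0,0.0167,0.55]]]'; python3 go.py .6045 .1712 .05 85.6
```

```text
time: 1.9
ee_pos: [0.6032, 0.1691, 0.1344]
eef_rot: [0.026, 0.709, -0.028, 0.705]
ft_force: [-0.6, 0.4, 0.6]
width: 0.0553
at [0.6032 0.1691 0.1344] yaw 85.64 toolx [-0.0058 -0.0029 -1.    ] j7 1.2 w 0.0553 t 1.9 F [-0.6  0.4  0.6]
mm [  1.3   2.1 -84.4] share [ 0.01   0.017 -0.703] turn [ 0.0005 -0.0009 -0.0001] deg [ 0.2 -0.3 -0. ]
```

```bash
python3 -m inch '[[[0.01,0.015,-0.3,0,0,0,0.55],[0.01,0.015,-0.65,0,0,0,0.55],[0.01,0.015,-0.8,0,0,0,0.55],[0.01,0.015,-0.8,0,0,0,0.55],[0.01,0.015,-0.8,0,0,0,0.55]]]'; python3 go.py .6045 .1712 .004 85.6;  python3 - <<'E'
from h import *
im=camera("wrist");cv2.imwrite("pics/w2.png",im[:,:,::-1])
im=cv2.imread("pics/w2.png");crop(im,200,180,240,170,3,"pics/w2c.png")
E
```

```text
time: 2.4
ee_pos: [0.6059, 0.1748, 0.0442]
eef_rot: [0.026, 0.706, -0.025, 0.707]
ft_force: [0.3, 0.8, 0.9]
width: 0.0389
at [0.6059 0.1748 0.0442] yaw 85.85 toolx [ 0.0011  0.0014 -1.    ] j7 1.21 w 0.0389 t 2.4 F [0.3 0.8 0.9]
mm [ -1.4  -3.6 -40.2] share [-0.012 -0.03  -0.335] turn [-0.0002  0.0002 -0.0007] deg [-0.1  0.1 -0.2]
```

View pics/w2.png

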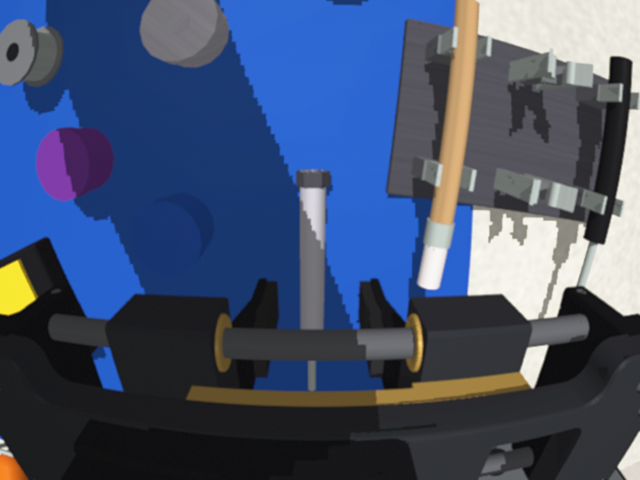

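```bash
python3 -m inch '[[[-0.01,-0.02,-0.15,0,0,0,0.55],[-0.01,-0.02,-0.3,0,0,0,0.55],[-0.01,-0.02,-0.335,0,0,0,0.55],[-0.01,-0.02,-0.335,0,0,0,0.55],[-0.01,-0.02,-0.335,0,0,0,0.55]]]'; python3 go.py .6045 .1712 .003 85.6;
```

```text
time: 2.95
ee_pos: [0.6055, 0.1708, 0.004]
eef_rot: [0.027, 0.706, -0.026, 0.707]
ft_force: [0.1, -0.2, 0.8]
width: 0.0393
at [0.6055 0.1708 0.004 ] yaw 85.74 toolx [ 0.002  0.001 -1.   ] j7 1.22 w 0.0393 t 2.95 F [ 0.1 -0.2  0.8]
mm [-1.   0.4 -1. ] share [-0.009  0.003 -0.009] turn [-0.0002  0.0003 -0.0004] deg [-0.1  0.1 -0.1]
```

```bash
python3 -m inch '[[[0,0,0,0,0,0,1],[0,0,0,0,0,0,1],[0,0,0,0,0,0,1],[0,0,0,0,0,0,1],[0,0,0,0,0,0,1],[0,0,0,0,0,0,1],[0,0,0,0,0,0,1],[0,0,0,0,0,0,1]]]' 45; python3 -m inch '[[[0,0,0.2,0,0,0,1],[0,0,0.6,0,0,0,1],[0,0,0.9,0,0,0,1],[0,0,0.9,0,0,0,1],[0,0,0.9,0,0,0,1],[0,0,0.9,0,0,0,1]]]';python3 go.py .5282 .2983 .1 79.88;python3 - <<'E'
from h import *
np.save("w3.npy",get_calibration("wrist"),allow_pickle=True);
im=camera("wrist");cv2.imwrite("pics/w3.png",im[:,:,::-1])
im=camera("scene");cv2.imwrite("pics/s3.png",im[:,:,::-1])
E
```

```text
time: 3.75
ee_pos: [0.6047, 0.1703, 0.0025]
eef_rot: [0.026, 0.707, -0.026, 0.707]
ft_force: [-0.8, -0.1, 2.7]
width: 0.0125
time: 4.35
ee_pos: [0.6037, 0.17, 0.1088]
eef_rot: [0.026, 0.707, -0.027, 0.706]
ft_force: [0.4, 0.2, -0.5]
width: 0.0127
at [0.6037 0.17   0.1088] yaw 85.74 toolx [-2.2e-03 -7.0e-04 -1.0e+00] j7 1.21 w 0.0127 t 4.35 F [ 0.4  0.2 -0.5]
mm [-75.5 128.3  -8.8] share [-0.629  1.069 -0.074] turn [ 0.0001 -0.0004 -0.0163] deg [ 0.  -0.1 -5.9]
```

View pics/w3.png

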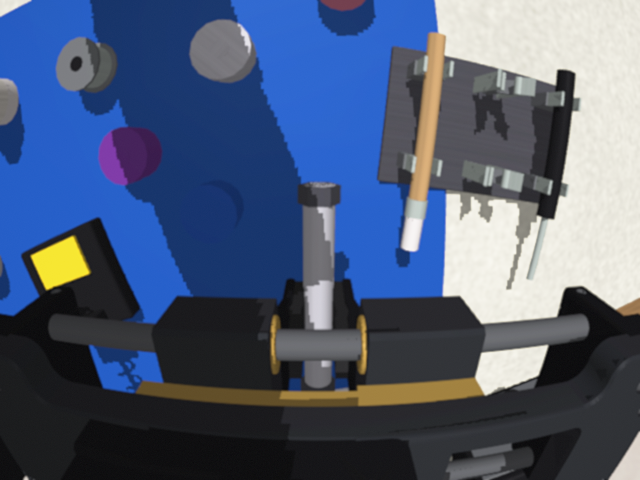

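View pics/s3.png

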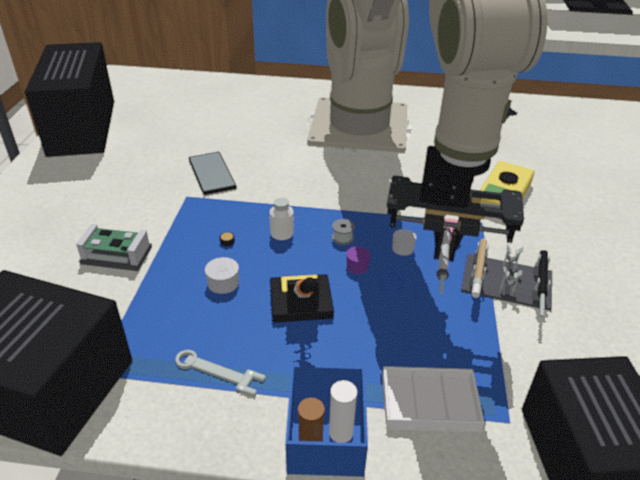

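```bash
python3 - <<'E'
from h import *
c=np.load("w3.npy",allow_pickle=True).item()
im=cv2.imread("pics/w3.png");crop(im,270,170,100,75,8,"pics/w3c.png")
t=np.array([.6037,.17,.1088]);u=np.array([np.cos(np.radians(-4.26)),np.sin(np.radians(-4.26)),0])
for dx in(-.004,0,.004):
  for p in(-.05,0,.05):
    ctr=t+[0,0,.005]+u*dx; ax=u*np.cos(p)+np.array([0,0,np.sin(p)])
    n=np.cross([0,0,1],u); up=np.cross(ax,n) 
    w=[ctr-ax*.055, ctr-ax*.055+n*.009, ctr-ax*.055-n*.009, ctr-ax*.047]
    print(dx,p,projw(c,np.array(w)).round(1).tolist())
E
```

```text
-0.004 -0.05 [[318.1, 179.5], [339.7, 179.6], [296.5, 179.6], [318.1, 198.1]]
-0.004 0 [[318.1, 178.5], [339.4, 178.5], [296.9, 178.5], [318.1, 197.0]]
-0.004 0.05 [[318.1, 177.7], [339.0, 177.8], [297.2, 177.8], [318.1, 196.1]]
0 -0.05 [[318.1, 189.0], [339.6, 189.0], [296.6, 189.0], [318.1, 207.4]]
0 0 [[318.1, 187.7], [339.3, 187.8], [297.0, 187.8], [318.1, 206.1]]
0 0.05 [[318.1, 186.9], [338.9, 186.9], [297.3, 186.9], [318.1, 205.1]]
0.004 -0.05 [[318.1, 198.3], [339.5, 198.4], [296.7, 198.4], [318.1, 216.6]]
0.004 0 [[318.1, 197.0], [339.2, 197.0], [297.1, 197.0], [318.1, 215.1]]
0.004 0.05 [[318.1, 195.9], [338.8, 196.0], [297.4, 196.0], [318.1, 214.0]]
```

View pics/w3c.png

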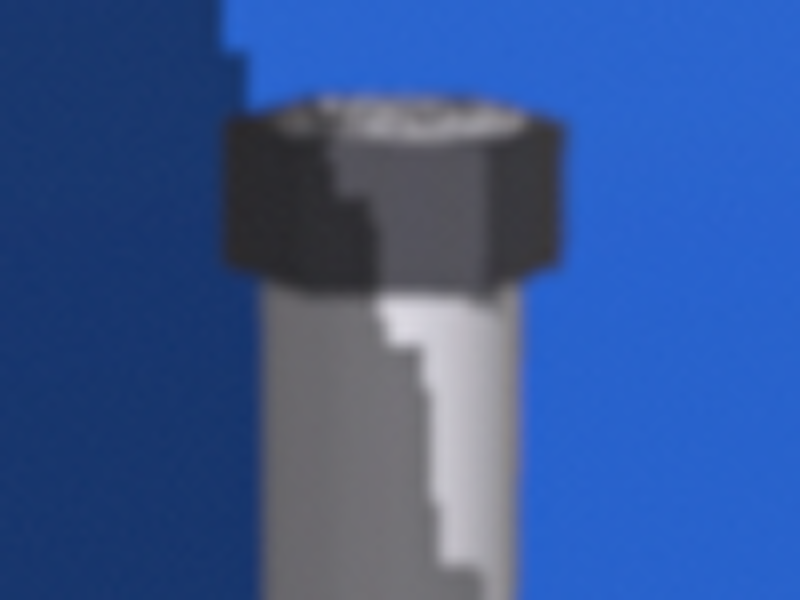

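```bash
python3 -m inch '[[[-0.25,0.4,0,0,0,-0.008,1],[-0.45,0.75,0,0,0,-0.0163,1],[-0.6,1,-0.1,0,0,-0.0163,1],[-0.61,1,-0.1,0,0,-0.0163,1],[-0.61,1,-0.1,0,0,-0.0163,1],[-0.61,1,-0.1,0,0,-0.0163,1]]]'; python3 go.py .5300 .298 .075 79.83
```

```text
time: 5.05
ee_pos: [0.5321, 0.2887, 0.0979]
eef_rot: [0.063, 0.704, -0.063, 0.704]
ft_force: [0.2, -0.4, -0.3]
width: 0.0126
at [0.5321 0.2887 0.0979] yaw 79.77 toolx [-2.0e-04 -1.1e-03 -1.0e+00] j7 0.86 w 0.0126 t 5.05 F [ 0.2 -0.4 -0.3]
mm [ -2.1   9.3 -22.9] share [-0.017  0.078 -0.191] turn [ 0.0002 -0.      0.0002] deg [ 0.1 -0.   0.1]
```

```bash
python3 - <<'E'
from h import *
im=camera("wrist");cv2.imwrite("pics/w4.png",im[:,:,::-1])
E
```

```text
(no output)
```

View pics/w4.png

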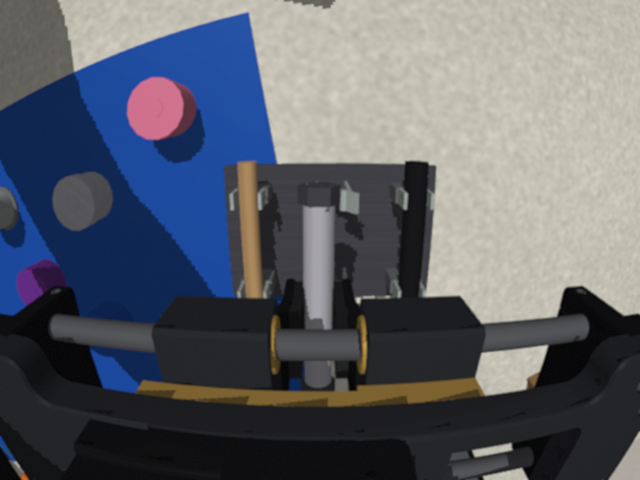

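```bash
python3 -m inch '[[[-0.017,0.078,-0.1,0,0,0,1],[-0.017,0.078,-0.19,0,0,0,1],[-0.017,0.078,-0.19,0,0,0,1],[-0.017,0.078,-0.19,0,0,0,1],[-0.017,0.078,-0.19,0,0,0,1],[-0.017,0.078,-0.19,0,0,0,1]]]'; python3 go.py .5300 .298 .052 79.83;python3 - <<'E'
from h import *
np.save("w5.npy",get_calibration("wrist"),allow_pickle=True)
im=camera("wrist");cv2.imwrite("pics/w5.png",im[:,:,::-1]);crop(im[:,:,::-1],210,140,240,180,3,"pics/w5c.png")
E
```

```text
time: 5.7
ee_pos: [0.5297, 0.2996, 0.076]
eef_rot: [0.063, 0.704, -0.062, 0.705]
ft_force: [0.2, -0.2, -0.8]
width: 0.0125
at [0.5297 0.2996 0.076 ] yaw 79.85 toolx [ 6.e-04  4.e-04 -1.e+00] j7 0.85 w 0.0125 t 5.7 F [ 0.2 -0.2 -0.8]
mm [  0.3  -1.6 -24. ] share [ 0.003 -0.013 -0.2  ] turn [-0.0001  0.0001 -0.    ] deg [-0.  0. -0.]
```

View pics/w5c.png

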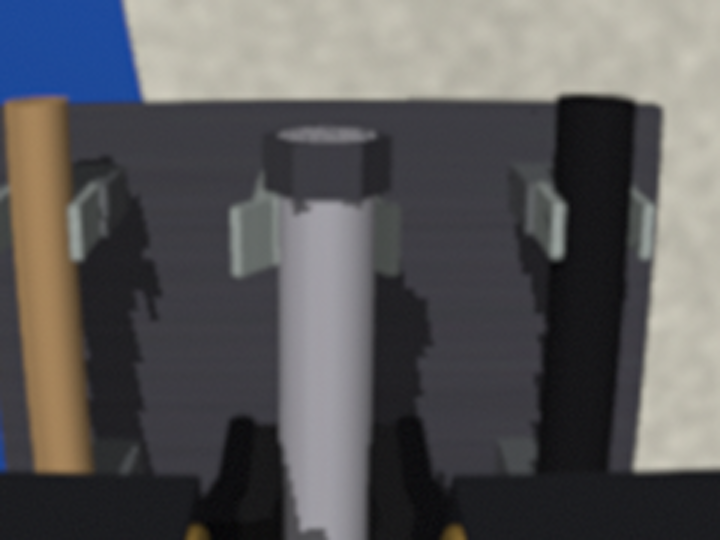

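```bash
python3 -m inch '[[[0.003,-0.014,0,0,0,0,1],[0.003,-0.014,-0.05,0,0,0,1],[0.003,-0.014,-0.1,0,0,0,1],[0.003,-0.014,-0.15,0,0,0,1],[0.003,-0.014,-0.15,0,0,0,1],[0.003,-0.014,-0.15,0,0,0,1]]]' 60; python3 go.py .5300 .298 .052 79.83;python3 - <<'E'
from h import *
im=camera("wrist");crop(im[:,:,::-1],210,140,240,180,3,"pics/w6c.png")
E
```

```text
time: 6.35
ee_pos: [0.5296, 0.2979, 0.0573]
eef_rot: [0.062, 0.705, -0.063, 0.704]
ft_force: [0.7, 0.6, -1.2]
width: 0.0123
at [0.5296 0.2979 0.0573] yaw 79.86 toolx [-5.e-04 -2.e-04 -1.e+00] j7 0.86 w 0.0123 t 6.35 F [ 0.7  0.6 -1.2]
mm [ 0.4  0.1 -5.3] share [ 0.003  0.001 -0.044] turn [ 0.     -0.0001 -0.0001] deg [ 0. -0. -0.]
```

View pics/w6c.png

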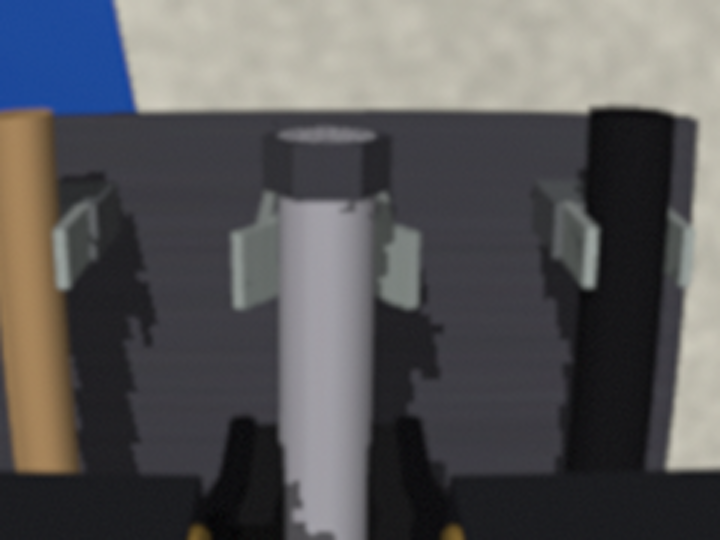

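```bash
python3 -m inch '[[[0,0,-0.04,0,0,0,1],[0,0,-0.08,0,0,0,1],[0,0,-0.12,0,0,0,1],[0,0,-0.15,0,0,0,1],[0,0,-0.18,0,0,0,1],[0,0,-0.2,0,0,0,1],[0,0,-0.22,0,0,0,1],[0,0,-0.22,0,0,0,1]]]' 60; python3 go.py .5300 .298 .0305 79.83
```

```text
time: 7.2
ee_pos: [0.5294, 0.298, 0.0308]
eef_rot: [0.062, 0.705, -0.062, 0.704]
ft_force: [0.3, 0.8, -1.3]
width: 0.0126
at [0.5294 0.298  0.0308] yaw 79.88 toolx [-6.e-04 -1.e-04 -1.e+00] j7 0.86 w 0.0126 t 7.2 F [ 0.3  0.8 -1.3]
mm [ 0.6 -0.  -0.3] share [ 0.005 -0.    -0.002] turn [ 0.     -0.0001 -0.0001] deg [ 0. -0. -0.]
```

```bash
python3 -m inch '[[[0,0,-0.008,0,0,0,1],[0,0,-0.008,0,0,0,1],[0,0,-0.008,0,0,0,1]]]'; python3 - <<'E'
from h import *
c=get_calibration("wrist");np.save("w7.npy",c,allow_pickle=True)
s=read_state();print(s["ee_pos"],s["ft_force"])
im=camera("wrist");crop(im[:,:,::-1],210,140,240,180,3,"pics/w7c.png")
E
```

```text
time: 7.5
ee_pos: [0.5296, 0.298, 0.0304]
eef_rot: [0.062, 0.704, -0.062, 0.704]
ft_force: [-2.6, 0.0, 5.0]
width: 0.0121
[0.52962125 0.2980399  0.03044846] [-2.63492551  0.02825414  4.9624326 ]
```

View pics/w7c.png

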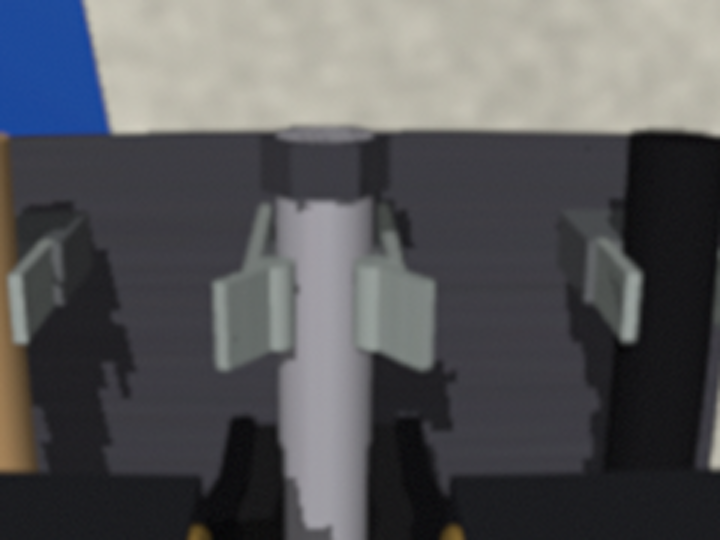

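```bash
python3 -m inch '[[[0,0,0.005,0,0,0,0.62],[0,0,0.005,0,0,0,0.62],[0,0,0.005,0,0,0,0.62],[0,0,0.005,0,0,0,0.62],[0,0,0.2,0,0,0,0.62],[0,0,0.6,0,0,0,0.62],[-0.5,0,1,0,0,0,0.62],[-0.5,0,1,0,0,0,0.62],[-0.5,0,1,0,0,0,0.62]]]'; python3 - <<'E'
from h import *
c=get_calibration("wrist");np.save("w8.npy",c,allow_pickle=True)
im=camera("wrist")[:,:,::-1];cv2.imwrite("pics/w8.png",im);crop(im,200,150,240,180,3,"pics/w8c.png")
im=camera("scene")[:,:,::-1];crop(im,420,210,160,120,5,"pics/s8c.png")
E
```

```text
time: 8.45
ee_pos: [0.4686, 0.2996, 0.1532]
eef_rot: [0.063, 0.704, -0.06, 0.705]
ft_force: [1.0, -0.1, 0.3]
width: 0.033
```

View pics/w8.png

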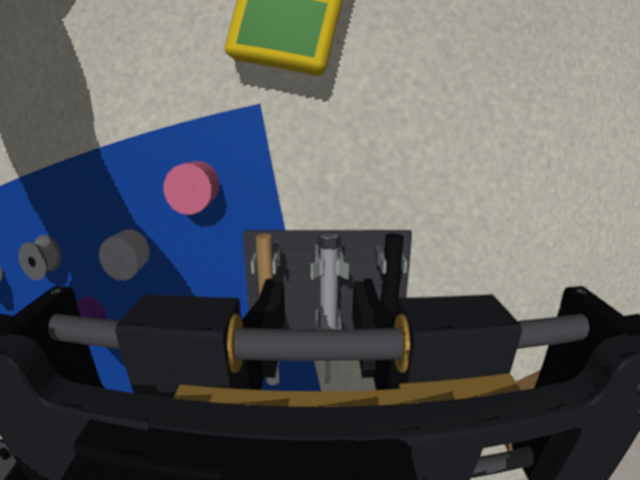

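View pics/s8c.png

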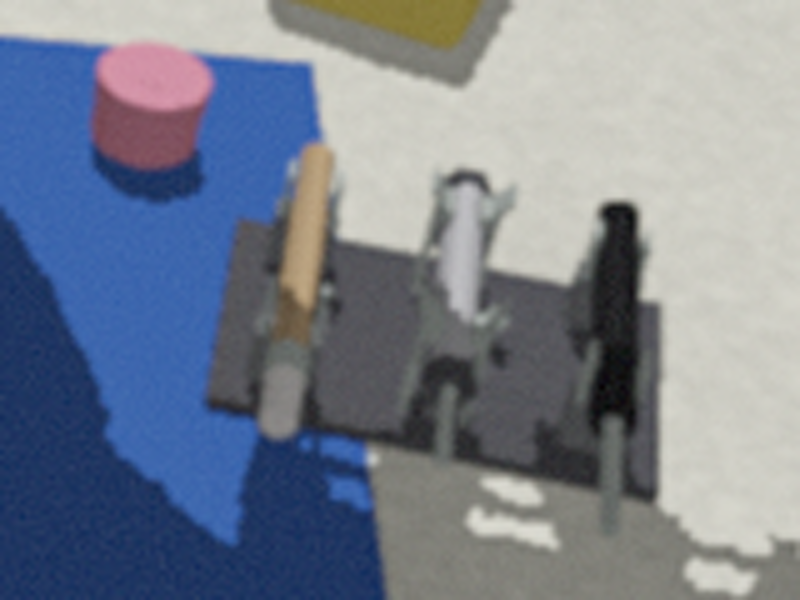

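```bash
python3 go.py .4511 -.115 .15 103.55; python3 -m inch '[[[0,-0.4,0,0,0,0.02,0.3],[-0.05,-0.8,0,0,0,0.04,0],[-0.05,-1,0,0,0,0.06,0],[-0.05,-1,0,0,0,0.065,0]]]' && python3 -m inch '[[[0,-0.4,0,0,0,0,0],[-0.05,-0.8,0,0,0,0,0],[-0.05,-1,0,0,0,0,0],[-0.05,-1,0,0,0,0,0]]]'&& python3 -m inch '[[[0,-0.4,0,0,0,0,0],[-0.05,-0.8,0,0,0,0,0],[-0.05,-1,0,0,0,0,0],[-0.05,-1,0,0,0,0,0]]]'; python3 go.py .4511 -.115 .11 103.55
```

```text
at [0.4699 0.298  0.1504] yaw 79.88 toolx [ 8.e-04  7.e-04 -1.e+00] j7 0.77 w 0.033 t 8.55 F [ 0.5  0.7 -0.5]
mm [-1.88e+01 -4.13e+02 -4.00e-01] share [-0.157 -3.442 -0.004] turn [-0.0001  0.0001  0.0657] deg [-0.   0.  23.7]
time: 8.95
ee_pos: [0.4645, 0.1729, 0.1491]
eef_rot: [-0.082, 0.703, 0.08, 0.702]
ft_force: [-0.6, 0.6, -0.5]
width: 0.0576
time: 9.35
ee_pos: [0.4579, 0.0533, 0.1493]
eef_rot: [-0.08, 0.703, 0.079, 0.702]
ft_force: [-0.8, 0.3, -0.0]
width: 0.0845
time: 9.75
ee_pos: [0.4516, -0.0656, 0.1496]
eef_rot: [-0.08, 0.703, 0.079, 0.702]
ft_force: [0.0, 0.0, 0.9]
width: 0.0873
at [ 0.4516 -0.0656  0.1496] yaw 102.93 toolx [-0.001  -0.0012 -1.    ] j7 1.84 w 0.0873 t 9.75 F [0.  0.  0.9]
mm [ -0.5 -49.4 -39.6] share [-0.005 -0.411 -0.33 ] turn [ 0.0002 -0.0002  0.0017] deg [ 0.1 -0.1  0.6]
```

```bash
python3 -m inch '[[[0,-0.3,-0.1,0,0,0.0017,0],[-0.005,-0.41,-0.3,0,0,0.0017,0],[-0.005,-0.41,-0.33,0,0,0.0017,0],[-0.005,-0.41,-0.33,0,0,0.0017,0]]]'; python3 go.py .4511 -.115 .018 103.55;  python3 - <<'E'
from h import *
im=camera("wrist")[:,:,::-1];cv2.imwrite("pics/w9.png",im)
im=camera("top")[:,:,::-1];cv2.imwrite("pics/t9.png",im)
E
```

```text
time: 10.15
ee_pos: [0.4509, -0.1102, 0.1097]
eef_rot: [-0.085, 0.703, 0.086, 0.701]
ft_force: [-0.4, 0.6, 0.9]
width: 0.0869
at [ 0.4509 -0.1102  0.1097] yaw 103.9 toolx [-2.6e-03 -1.0e-04 -1.0e+00] j7 1.99 w 0.0869 t 10.15 F [-0.4  0.6  0.9]
mm [  0.2  -4.8 -91.7] share [ 0.002 -0.04  -0.764] turn [ 0.     -0.0004 -0.001 ] deg [ 0.  -0.1 -0.3]
```

View pics/w9.png

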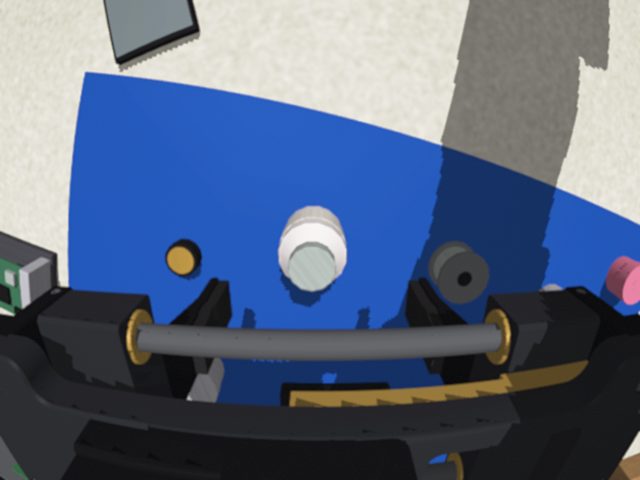

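View pics/t9.png

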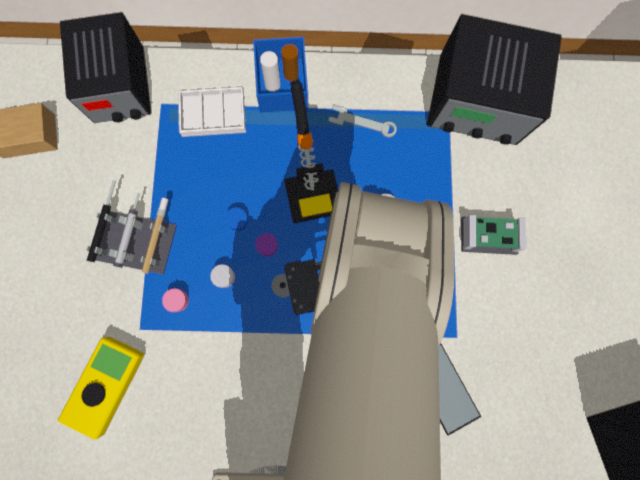

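```bash
python3 go.py .4511 -.115 .018 103.55; python3 -m inch '[[[0,0,-0.3,0,0,-0.0005,0],[0,0,-0.5,0,0,-0.0005,0],[0,0,-0.5,0,0,-0.0005,0],[0,0,-0.5,0,0,-0.0005,0]]]'; python3 go.py .4511 -.115 .018 103.55
```

```text
at [ 0.4518 -0.1099  0.111 ] yaw 103.97 toolx [ 2.e-04  1.e-04 -1.e+00] j7 1.99 w 0.0869 t 10.25 F [ 0.4 -0.7  0.5]
mm [ -0.7  -5.1 -93. ] share [-0.006 -0.042 -0.775] turn [-0.      0.     -0.0012] deg [-0.   0.  -0.4]
time: 10.65
ee_pos: [0.4518, -0.1107, 0.0516]
eef_rot: [-0.085, 0.702, 0.085, 0.702]
ft_force: [-0.1, 0.7, 0.3]
width: 0.0869
at [ 0.4518 -0.1107  0.0516] yaw 103.75 toolx [ 3.e-04  1.e-04 -1.e+00] j7 2.03 w 0.0869 t 10.65 F [-0.1  0.7  0.3]
mm [ -0.7  -4.3 -33.6] share [-0.005 -0.036 -0.28 ] turn [-0.      0.     -0.0005] deg [-0.   0.  -0.2]
```

```bash
python3 -m inch '[[[-0.005,-0.036,0,0,0,0,0],[-0.005,-0.036,-0.2,0,0,0,0],[-0.005,-0.036,-0.28,0,0,0,0],[-0.005,-0.036,-0.28,0,0,0,0],[-0.005,-0.036,-0.28,0,0,0,0]]]'; python3 -m inch '[[[0,0,0,0,0,0,1],[0,0,0,0,0,0,1],[0,0,0,0,0,0,1],[0,0,0,0,0,0,1],[0,0,0,0,0,0,1],[0,0,0,0,0,0,1]]]' 15;python3 go.py .5454 -.0718 .04 103.55;  python3 - <<'E'
from h import *
im=camera("wrist")[:,:,::-1];cv2.imwrite("pics/w10.png",im)
E
```

```text
time: 11.15
ee_pos: [0.4509, -0.1157, 0.0178]
eef_rot: [-0.084, 0.702, 0.084, 0.702]
ft_force: [-0.1, 0.1, -0.7]
width: 0.0868
time: 11.75
ee_pos: [0.4505, -0.1156, 0.017]
eef_rot: [-0.084, 0.702, 0.084, 0.702]
ft_force: [-0.2, -0.1, -0.2]
width: 0.0469
at [ 0.4505 -0.1156  0.017 ] yaw 103.69 toolx [-1.e-04  1.e-04 -1.e+00] j7 2.08 w 0.0469 t 11.75 F [-0.2 -0.1 -0.2]
mm [94.9 43.8 23. ] share [0.791 0.365 0.191] turn [-0.     -0.     -0.0004] deg [-0.  -0.  -0.1]
```

View pics/w10.png

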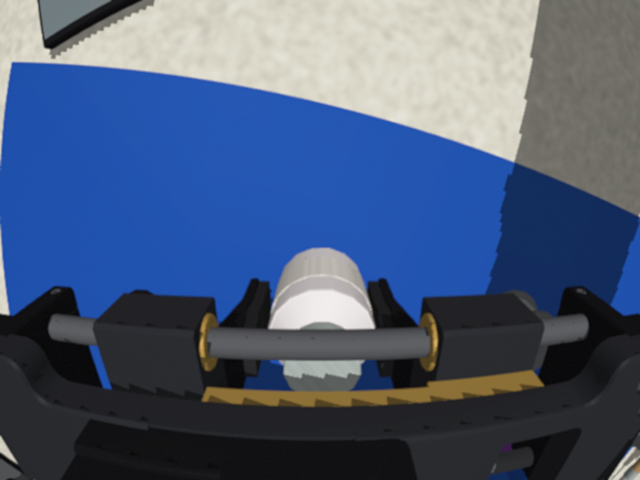

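```bash
python3 -m inch '[[[0,0,0,0,0,0,1],[0,0,0,0,0,0,1],[0,0,0,0,0,0,1],[0,0,0.06,0,0,0,1],[0,0,0.15,0,0,0,1],[0,0,0.2,0,0,0,1],[0,0,0.2,0,0,0,1]]]' 15;python3 -m inch '[[[0.1,0.05,0,0,0,0,1],[0.25,0.12,0,0,0,0,1],[0.4,0.2,0,0,0,0,1],[0.55,0.28,0,0,0,0,1],[0.7,0.34,0,0,0,0,1],[0.78,0.365,0,0,0,0,1],[0.79,0.365,0,0,0,0,1],[0.79,0.365,0,0,0,0,1]]]'; python3 go.py .5454 -.0718 .018 103.55;  python3 - <<'E'
from h import *
im=camera("wrist")[:,:,::-1];cv2.imwrite("pics/w11.png",im)
im=camera("scene")[:,:,::-1];crop(im,200,170,160,120,5,"pics/s11c.png")
E
```

```text
time: 12.5
ee_pos: [0.4514, -0.1157, 0.0423]
eef_rot: [-0.084, 0.701, 0.084, 0.703]
ft_force: [0.2, -0.2, -1.9]
width: 0.0434
time: 13.3
ee_pos: [0.5449, -0.0722, 0.0406]
eef_rot: [-0.084, 0.702, 0.084, 0.702]
ft_force: [-0.0, -0.8, -0.8]
width: 0.044
at [ 0.5449 -0.0722  0.0406] yaw 103.67 toolx [-1.e-03 -3.e-04 -1.e+00] j7 2.0 w 0.044 t 13.3 F [-0.  -0.8 -0.8]
mm [  0.5   0.4 -22.6] share [ 0.004  0.003 -0.188] turn [ 0.     -0.0002 -0.0003] deg [ 0.  -0.1 -0.1]
```

View pics/s11c.png

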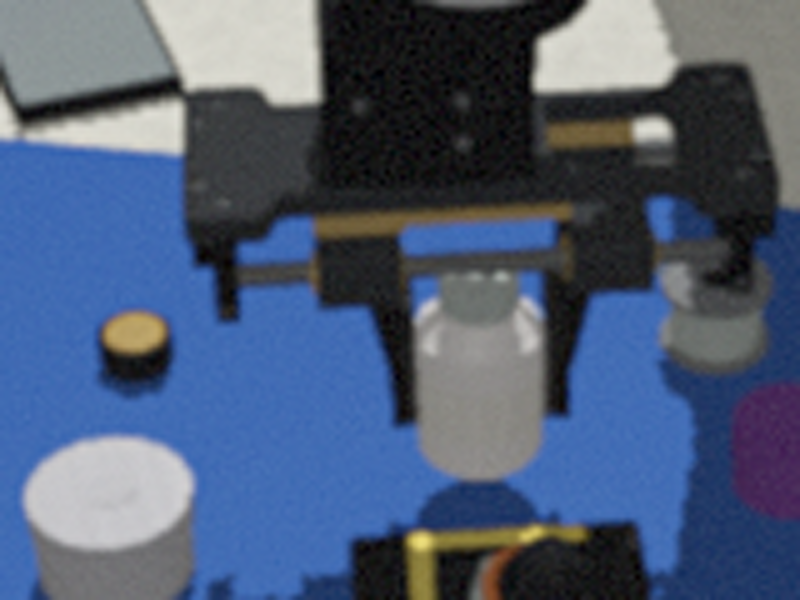

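View pics/w11.png

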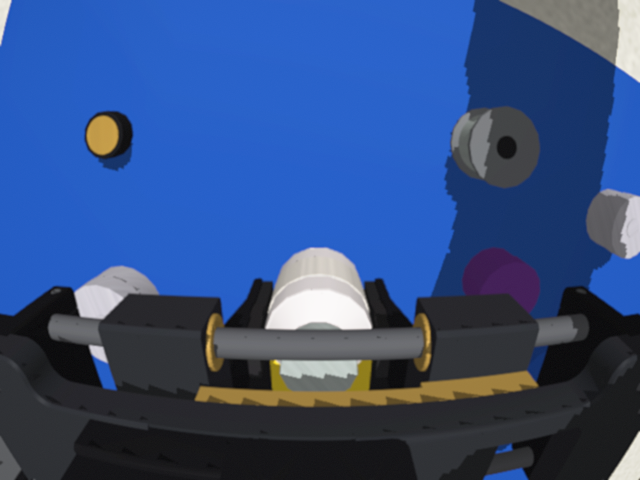

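```bash
python3 -m inch '[[[0.004,0.003,-0.06,0,0,0,1],[0.004,0.003,-0.12,0,0,0,1],[0.004,0.003,-0.16,0,0,0,1],[0.004,0.003,-0.19,0,0,0,1],[0.004,0.003,-0.192,0,0,0,1],[0.004,0.003,-0.192,0,0,0,1]]]'; python3 -m inch '[[[0,0,0,0,0,0,0.3],[0,0,0,0,0,0,0.3],[0,0,0,0,0,0,0.3],[0,0,0,0,0,0,0.3],[0,0,0.1,0,0,0,0.3],[0,0,0.3,0,0,0,0.3],[0,0,0.7,0,0,0,0.3],[-0.3,0,0.9,0,0,0,0.3],[-0.3,0,0.9,0,0,0,0.3]]]'; python3 go.py .6022 -.1917 .1 0;  python3 - <<'E'
from h import *
im=camera("scene")[:,:,::-1];crop(im,200,170,160,120,5,"pics/s12c.png")
E
```

```text
time: 14.0
ee_pos: [0.5458, -0.0715, 0.0179]
eef_rot: [-0.084, 0.702, 0.084, 0.702]
ft_force: [-0.4, 0.4, -2.0]
width: 0.0433
time: 14.9
ee_pos: [0.5095, -0.0723, 0.1306]
eef_rot: [-0.083, 0.7, 0.084, 0.704]
ft_force: [0.1, -0.4, -0.1]
width: 0.0607
at [ 0.5095 -0.0723  0.1306] yaw 103.6 toolx [ 0.0056  0.0014 -1.    ] j7 1.93 w 0.0607 t 14.9 F [ 0.1 -0.4 -0.1]
mm [  92.7 -119.4  -30.6] share [ 0.773 -0.995 -0.255] turn [-0.0008  0.0006  0.2122] deg [-0.3  0.2 76.4]
```

View pics/s12c.png

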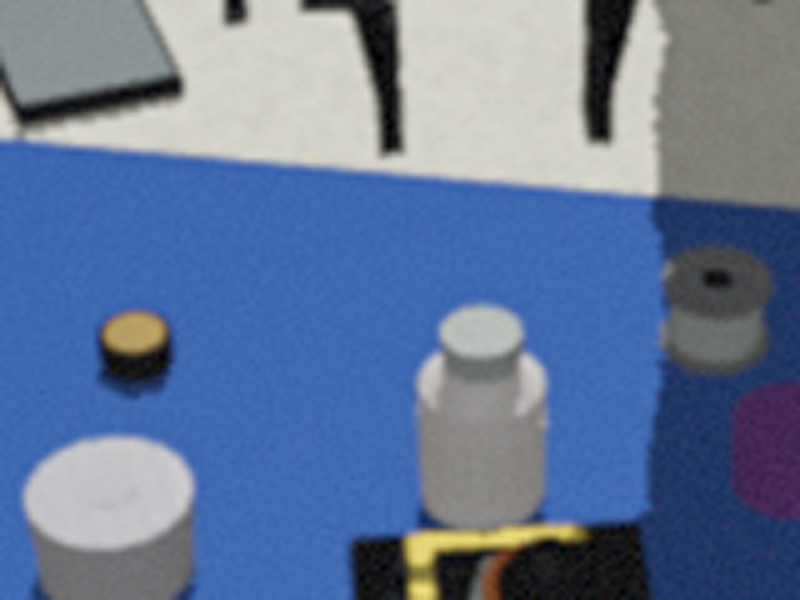

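```bash
python3 -m inch '[[[0,-0.3,0,0,0,-0.02,0.2],[0,-0.6,0,0,0,-0.04,0],[0.2,-0.9,0,0,0,-0.06,0],[0.5,-1,0,0,0,-0.08,0],[0.7,-1,0,0,0,-0.1,0],[0.77,-1,0,0,0,-0.12,0],[0.77,-1,0,0,0,-0.15,0],[0.77,-1,0,0,0,-0.17,0],[0.77,-1,0,0,0,-0.19,0],[0.77,-1,0,0,0,-0.21,0]]]'; python3 go.py .6022 -.1917 .1 -1.4
```

```text
time: 15.95
ee_pos: [0.6024, -0.1912, 0.1252]
eef_rot: [0.365, 0.606, -0.366, 0.605]
ft_force: [-0.4, -0.1, 0.2]
width: 0.087
at [ 0.6024 -0.1912  0.1252] yaw 27.79 toolx [-1.2e-03 -3.0e-04 -1.0e+00] j7 0.97 w 0.087 t 15.95 F [-0.4 -0.1  0.2]
mm [ -0.2  -0.5 -25.2] share [-0.001 -0.004 -0.21 ] turn [-0.     -0.0002 -0.0811] deg [ -0.   -0.1 -29.2]
```

```bash
python3 -m inch '[[[0,0,-0.1,0,0,-0.02,0],[0,0,-0.2,0,0,-0.04,0],[0,0,-0.3,0,0,-0.06,0],[0,0,-0.4,0,0,-0.081,0],[0,0,-0.5,0,0,-0.081,0],[0,0,-0.5,0,0,-0.081,0]]]'; python3 go.py .6022 -.1917 .006 -1.4;python3 - <<'E'
from h import *
im=camera("wrist")[:,:,::-1];cv2.imwrite("pics/w13.png",im)
im=camera("scene")[:,:,::-1];crop(im,160,170,160,120,5,"pics/s13c.png")
E
```

```text
time: 16.55
ee_pos: [0.6013, -0.1909, 0.0638]
eef_rot: [-0.503, -0.497, 0.504, -0.496]
ft_force: [-0.2, -0.3, 0.5]
width: 0.0871
at [ 0.6013 -0.1909  0.0638] yaw -0.82 toolx [-0.0033  0.     -1.    ] j7 0.55 w 0.0871 t 16.55 F [-0.2 -0.3  0.5]
mm [  0.9  -0.8 -57.8] share [ 0.007 -0.007 -0.482] turn [-0.     -0.0005 -0.0016] deg [-0.  -0.2 -0.6]
```

View pics/w13.png

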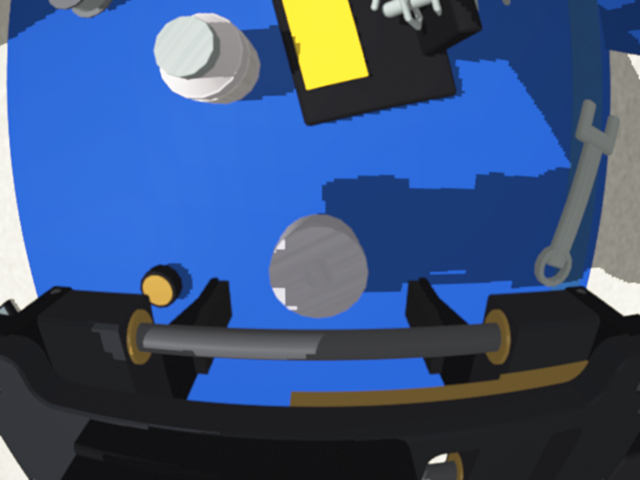

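View pics/s13c.png

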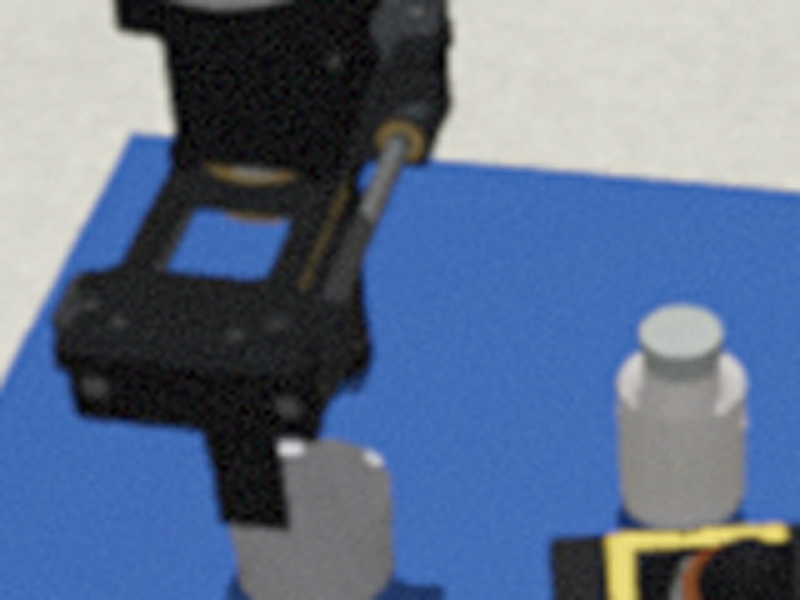

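```bash
python3 - <<'E'
from h import *
c=get_calibration("wrist");print(projw(c,[.6022,-.1917,.034]), atz(c,(318.5,267),.034,True), atz(c,[(269,268),(368,268)],.034,True))
E
python3 -m inch '[[[0.005,-0.007,-0.2,0,0,-0.0016,0],[0.005,-0.007,-0.4,0,0,-0.0016,0],[0.005,-0.007,-0.47,0,0,-0.0016,0],[0.005,-0.007,-0.47,0,0,-0.0016,0],[0.005,-0.007,-0.47,0,0,-0.0016,0]]]'; python3 -m inch '[[[0,0,0,0,0,0,1],[0,0,0,0,0,0,1],[0,0,0,0,0,0,1],[0,0,0,0,0,0,1],[0,0,0,0,0,0,1],[0,0,0,0,0,0,1]]]' 20; python3 go.py .5616 -.295 .03 -1.4
```

```text
[[317.66549764 274.84763081]] [[ 0.60273879 -0.18694894  0.034     ]] [[ 0.57491238 -0.18724256  0.034     ]
 [ 0.63055199 -0.18807616  0.034     ]]
time: 17.15
ee_pos: [0.6035, -0.1927, 0.0108]
eef_rot: [0.507, 0.492, -0.507, 0.493]
ft_force: [0.5, -0.3, -0.2]
width: 0.0871
time: 17.75
ee_pos: [0.6027, -0.1923, 0.0097]
eef_rot: [0.507, 0.493, -0.507, 0.493]
ft_force: [-0.7, 1.5, 2.0]
width: 0.0558
at [ 0.6027 -0.1923  0.0097] yaw -1.64 toolx [-1.e-04  1.e-04 -1.e+00] j7 0.57 w 0.0558 t 17.75 F [-0.7  1.5  2. ]
mm [ -41.1 -102.7   20.3] share [-0.343 -0.856  0.169] turn [-0.     -0.      0.0007] deg [-0.  -0.   0.2]
```

```bash
python3 -m inch '[[[0,0,0,0,0,0,1],[0,0,0,0,0,0,1],[0,0,0.1,0,0,0,1],[0,0,0.2,0,0,0,1],[0,-0.2,0.25,0,0,0,1],[0,-0.45,0.25,0,0,0.0007,1],[-0.1,-0.65,0.25,0,0,0.0007,1],[-0.2,-0.75,0.25,0,0,0.0007,1],[-0.28,-0.8,0.25,0,0,0.0007,1],[-0.28,-0.8,0.25,0,0,0.0007,1]]]' 20;python3 go.py .5616 -.295 .0105 -1.4; python3 - <<'E'
from h import *
c=get_calibration("wrist");np.save("w14.npy",c,allow_pickle=True)
im=camera("wrist")[:,:,::-1];cv2.imwrite("pics/w14.png",im)
im=camera("top")[:,:,::-1];crop(im,370,150,160,120,5,"pics/t14c.png")
im=camera("scene")[:,:,::-1];crop(im,60,170,160,120,5,"pics/s14c.png")
E
```

```text
time: 18.75
ee_pos: [0.5679, -0.2887, 0.0399]
eef_rot: [0.507, 0.494, -0.506, 0.493]
ft_force: [-0.1, 0.3, -1.1]
width: 0.0552
at [ 0.5679 -0.2887  0.0399] yaw -1.5 toolx [-2.e-04  4.e-04 -1.e+00] j7 0.72 w 0.0552 t 18.75 F [-0.1  0.3 -1.1]
mm [ -6.3  -6.3 -29.4] share [-0.052 -0.052 -0.245] turn [-0.0001 -0.      0.0003] deg [-0.  -0.   0.1]
```

View pics/w14.png

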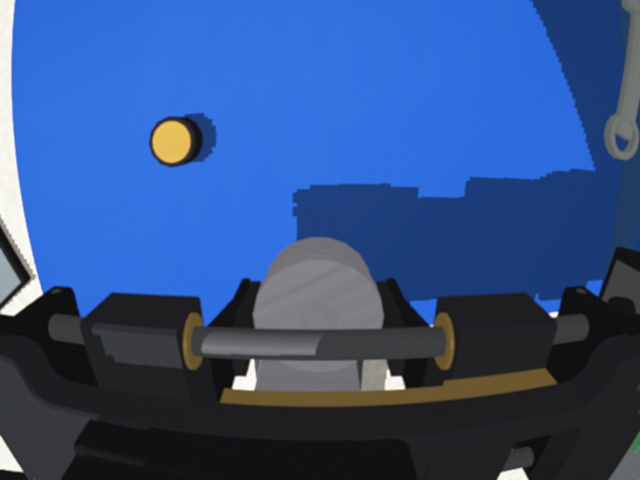

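View pics/s14c.png

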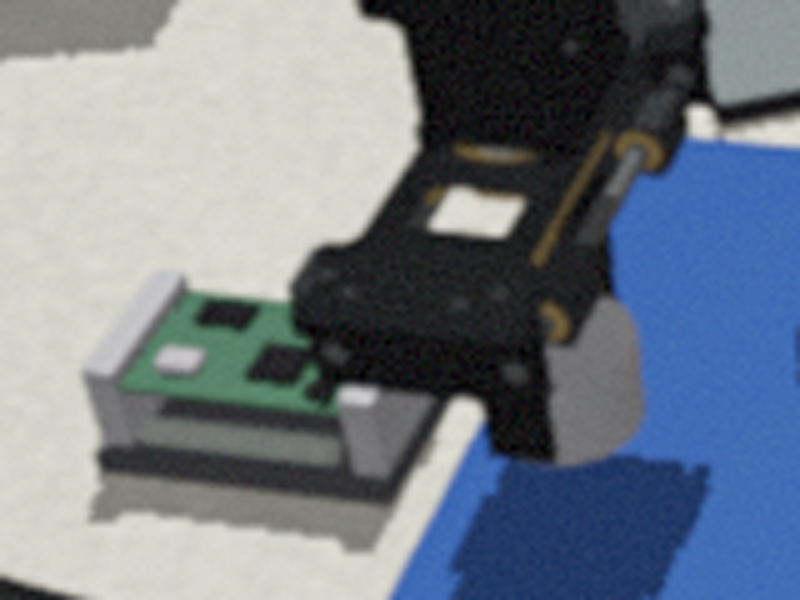

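```bash
python3 - <<'E'
from h import *
c=np.load("w14.npy",allow_pickle=True).item()
zl=.0399-.0097+.034
print(atz(c,[(319,260),(253,320),(385,320)],zl,True).round(4), "base far edge",atz(c,(317,237),zl-.034,True))
im=cv2.imread("pics/w14.png");crop(im,230,220,180,135,4,"pics/w14c.png")
E
```

```text
[[ 0.5692 -0.2589  0.0642]
 [ 0.5404 -0.2857  0.0642]
 [ 0.5966 -0.2872  0.0642]] base far edge [[ 0.56829833 -0.2598672   0.0302    ]]
```

View pics/w14c.png

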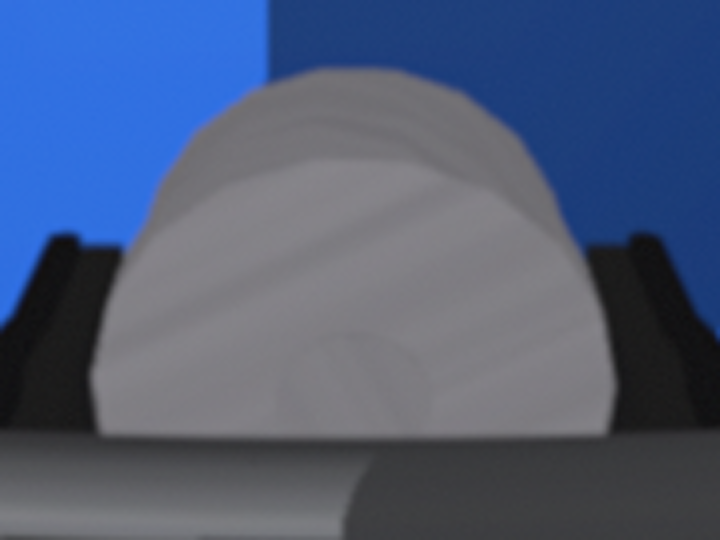

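```bash
python3 -m inch '[[[-0.052,-0.062,-0.02,0,0,0,1],[-0.052,-0.062,-0.08,0,0,0,1],[-0.052,-0.062,-0.14,0,0,0,1],[-0.052,-0.062,-0.19,0,0,0,1],[-0.052,-0.062,-0.23,0,0,0,1],[-0.052,-0.062,-0.247,0,0,0,1],[-0.052,-0.062,-0.247,0,0,0,1],[-0.052,-0.062,-0.247,0,0,0,1]]]'; python3 -m inch '[[[0,0,0,0,0,0,0.1],[0,0,0,0,0,0,0.1],[0,0,0,0,0,0,0.1],[0,0,0,0,0,0,0.1],[0,0,0.1,0,0,0,0.1],[0,0,0.4,0,0,0,0.1],[0,0.2,0.8,0,0,0,0.1],[0,0.5,1,0,0,0,0.1],[0,0.8,1,0,0,0,0.1],[0,0.8,1,0,0,0,0.1]]]'; python3 go.py .4648 .1158 .1 30;  python3 - <<'E'
from h import *
c=get_calibration("wrist");np.save("w15.npy",c,allow_pickle=True)
im=camera("top")[:,:,::-1];cv2.imwrite("pics/t15.png",im)
im=camera("wrist")[:,:,::-1];cv2.imwrite("pics/w15.png",im)
im=camera("scene")[:,:,::-1];cv2.imwrite("pics/s15.png",im);crop(im,60,170,160,120,5,"pics/s15c.png")
E
```

```text
time: 19.7
ee_pos: [0.5631, -0.2957, 0.0099]
eef_rot: [0.506, 0.494, -0.506, 0.494]
ft_force: [-0.6, 0.1, -1.7]
width: 0.0554
time: 20.7
ee_pos: [0.5648, -0.1939, 0.1313]
eef_rot: [0.506, 0.496, -0.503, 0.495]
ft_force: [0.3, 1.0, -0.0]
width: 0.0785
at [ 0.5648 -0.1939  0.1313] yaw -1.0 toolx [ 0.0023  0.0032 -1.    ] j7 0.52 w 0.0785 t 20.7 F [ 0.3  1.  -0. ]
mm [-100.   309.7  -31.3] share [-0.833  2.581 -0.261] turn [-0.0006  0.0002  0.0861] deg [-0.2  0.1 31. ]
```

View pics/t15.png

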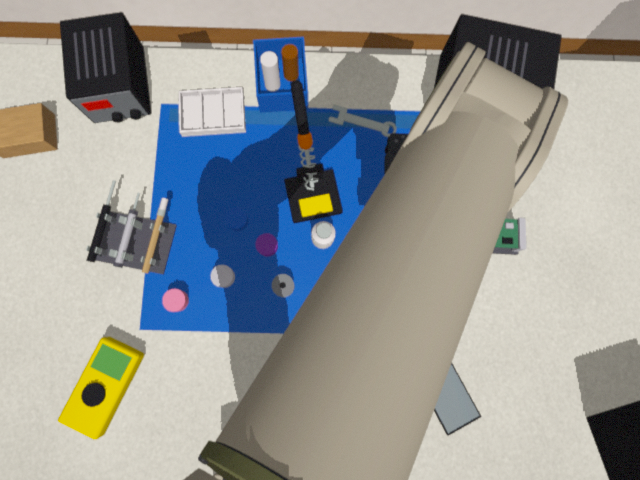

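View pics/s15c.png

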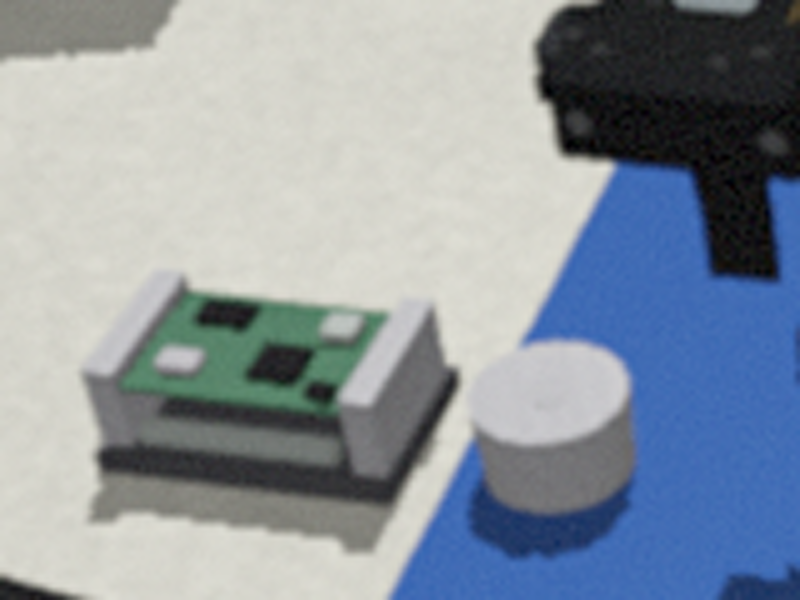

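```bash
python3 -m inch '[[[-0.3,0.3,0,0,0,0.02,0.2],[-0.5,0.7,0,0,0,0.04,0.2],[-0.7,1,0,0,0,0.06,0.2],[-0.8,1,0,0,0,0.08,0.2],[-0.8,1,0,0,0,0.085,0.2]]]' && python3 -m inch '[[[0,0.4,0,0,0,0,0.2],[0,0.8,0,0,0,0,0.2],[0,1,0,0,0,0,0.2],[0,1,0,0,0,0,0.2],[0,1,0,0,0,0,0.2]]]' && python3 go.py .4648 .1158 .07 30; python3 - <<'E'
from fit import *
print()
f5=lambda b,o:np.array([(b[0]+.5)/5-.5+o[0],(b[1]+.5)/5-.5+o[0],(b[2]+.5)/5-.5+o[1],(b[3]+.5)/5-.5+o[1]])
x=cyl("large placed",.028,.034,None,f5((470,633,340,514),(60,170)),[.56,-.29])
print(R.from_euler('z',-h[2]).apply([x[0]-h[0],x[1]-h[1],0]))
E
```

```text
time: 21.35
ee_pos: [0.4654, -0.0799, 0.1299]
eef_rot: [0.357, 0.611, -0.356, 0.61]
ft_force: [-0.1, -0.5, -0.0]
width: 0.0693
time: 21.85
ee_pos: [0.4671, 0.0388, 0.1299]
eef_rot: [0.358, 0.61, -0.359, 0.61]
ft_force: [0.5, -0.8, -0.5]
width: 0.0694
at [0.4671 0.0388 0.1299] yaw 29.12 toolx [-2.e-04 -8.e-04 -1.e+00] j7 0.37 w 0.0694 t 21.85 F [ 0.5 -0.8 -0.5]
mm [ -2.3  77.  -59.9] share [-0.019  0.642 -0.499] turn [ 0.0001 -0.      0.0025] deg [ 0.  -0.   0.9]
large [ 0.6022 -0.1917] [-0.3 -0.1  0.3  0.4 -0.5  0.2 -0.5  1.2]
small [0.4648 0.1158] [-0.3  0.2  0.1 -0.1  0.  -0.1 -0.2  0.2]
bottle_t [ 0.4514 -0.1153] [-0.1  0.1  0.4 -0.4]
reel [0.4501 0.0015] [-0.2 -0.1  0.2 -0.3 -0.3 -0.  -1.1  0.9]
cup [ 0.4941 -0.2116] [ 0.6 -0.6  1.  -1. ]
bottle_s [ 0.45074663 -0.11441037]
holder [ 0.559  -0.398  -0.0249  0.0296  0.0526]
[[0.0, 0.8], [-0.4, 0.2], [0.4, 0.2], [-1.8, 0.0], [-1.1, 1.5], [0.4, 1.5], [1.0, -2.2], [-1.1, 0.1], [-0.2, -0.8], [-1.1, -0.0], [-0.6, -0.4], [-1.0, -0.4], [-0.2, -1.4], [-0.7, -0.6], [0.1, -1.8]]
stand [ 0.63   -0.0514  0.2365]
[[-1.3, -1.6], [1.5, -0.8], [1.1, 0.7], [-1.2, 0.8], [-1.3, -1.8], [0.2, -1.8], [1.3, -0.9], [0.9, 1.7], [-1.7, 2.4]]
rack [ 0.5309  0.2978 -0.1797]
[[0.2, -1.1], [-0.8, -0.4], [0.5, 1.2], [-0.8, -1.6], [1.3, 0.4], [0.6, 0.3], [-0.9, -0.7]]
driver [ 0.6065  0.1697 -0.0771]
[[0.3, 0.2], [-0.5, -1.8], [-0.0, -1.5], [-0.2, -0.4], [0.4, -1.4], [-0.3, -0.5]]
tin goal [ 0.5616 -0.295 ]
bottle goal [ 0.5454 -0.0718]

large placed [ 0.5639 -0.2945] [-1.2  1.3 -0.3  0.2]
[0.00226002 0.1035558  0.        ]
```

```bash
python3 -m inch '[[[-0.02,0.3,0,0,0,0.0025,0.2],[-0.02,0.6,-0.2,0,0,0.0025,0.2],[-0.02,0.64,-0.45,0,0,0.0025,0.2],[-0.02,0.64,-0.5,0,0,0.0025,0.2],[-0.02,0.64,-0.5,0,0,0.0025,0.2]]]'; python3 go.py .4648 .1158 .008 30;python3 - <<'E'
from h import *
c=get_calibration("wrist");print(projw(c,[.4648,.1158,.03]))
im=camera("wrist")[:,:,::-1];cv2.imwrite("pics/w16.png",im)
E
```

```text
time: 22.35
ee_pos: [0.4644, 0.1144, 0.0695]
eef_rot: [0.353, 0.612, -0.355, 0.612]
ft_force: [0.5, 0.5, -0.3]
width: 0.0698
at [0.4644 0.1144 0.0695] yaw 29.92 toolx [-0.0017 -0.0021 -1.    ] j7 0.3 w 0.0698 t 22.35 F [ 0.5  0.5 -0.3]
mm [  0.4   1.4 -61.5] share [ 0.003  0.011 -0.513] turn [ 0.0003 -0.0003  0.0002] deg [ 0.1 -0.1  0.1]
[[319.63671902 267.56370229]]
```

View pics/w16.png

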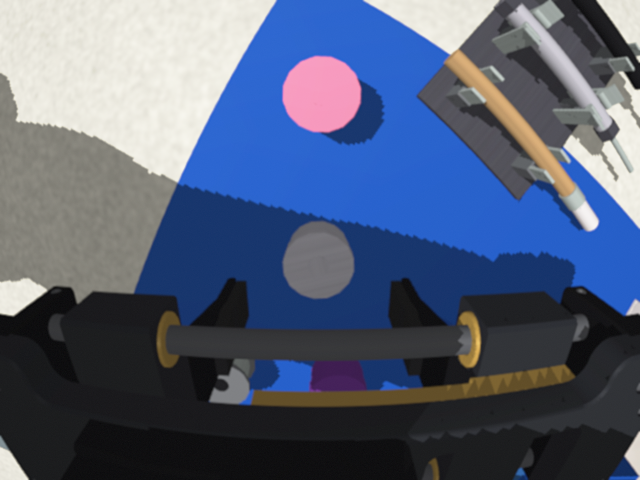

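```bash
python3 -m inch '[[[0.003,0.011,-0.2,0,0,0,0.2],[0.003,0.011,-0.4,0,0,0,0.2],[0.003,0.011,-0.51,0,0,0,0.2],[0.003,0.011,-0.51,0,0,0,0.2],[0.003,0.011,-0.51,0,0,0,0.2]]]'; python3 -m inch '[[[0,0,0,0,0,0,1],[0,0,0,0,0,0,1],[0,0,0,0,0,0,1],[0,0,0,0,0,0,1],[0,0,0,0,0,0,1],[0,0,0,0,0,0,1],[0,0,0,0,0,0,1]]]' 15; python3 go.py .563 -.2943 .1 0
```

```text
time: 22.9
ee_pos: [0.4657, 0.118, 0.0098]
eef_rot: [0.354, 0.612, -0.353, 0.613]
ft_force: [0.1, -0.5, 0.3]
width: 0.0695
time: 23.6
ee_pos: [0.4649, 0.1185, 0.0089]
eef_rot: [0.353, 0.613, -0.353, 0.613]
ft_force: [-2.5, 0.4, 5.8]
width: 0.0419
at [0.4649 0.1185 0.0089] yaw 30.11 toolx [-0.e+00  2.e-04 -1.e+00] j7 0.37 w 0.0419 t 23.6 F [-2.5  0.4  5.8]
mm [  98.1 -412.8   91.1] share [ 0.817 -3.44   0.759] turn [-0.      0.     -0.0836] deg [ -0.    0.  -30.1]
```

```bash
python3 -m inch '[[[0,0,0.1,0,0,0,1],[0,0,0.5,0,0,0,1],[0,0,0.9,0,0,0,1],[0,0,1,0,0,0,1],[0,0,1,0,0,0,1]]]' 15; python3 - <<'E'
from h import *
s=read_state();print(s["ee_pos"],s["width"])
c=get_calibration("wrist");np.save("w17.npy",c,allow_pickle=True)
im=camera("wrist")[:,:,::-1];cv2.imwrite("pics/w17.png",im);crop(im,230,220,180,135,4,"pics/w17c.png")
im=camera("top")[:,:,::-1];cv2.imwrite("pics/t17.png",im);crop(im,350,150,200,150,4,"pics/t17c.png")
E
```

```text
time: 24.1
ee_pos: [0.4662, 0.119, 0.1309]
eef_rot: [0.354, 0.612, -0.351, 0.613]
ft_force: [-0.6, -0.2, -0.5]
width: 0.0415
[0.46617289 0.11903714 0.13090826] 0.04153225485889152
```

View pics/w17c.png

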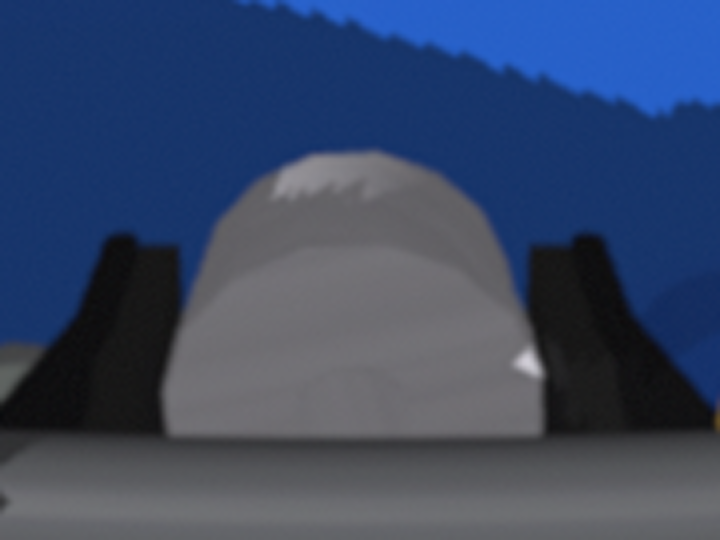

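View pics/t17c.png

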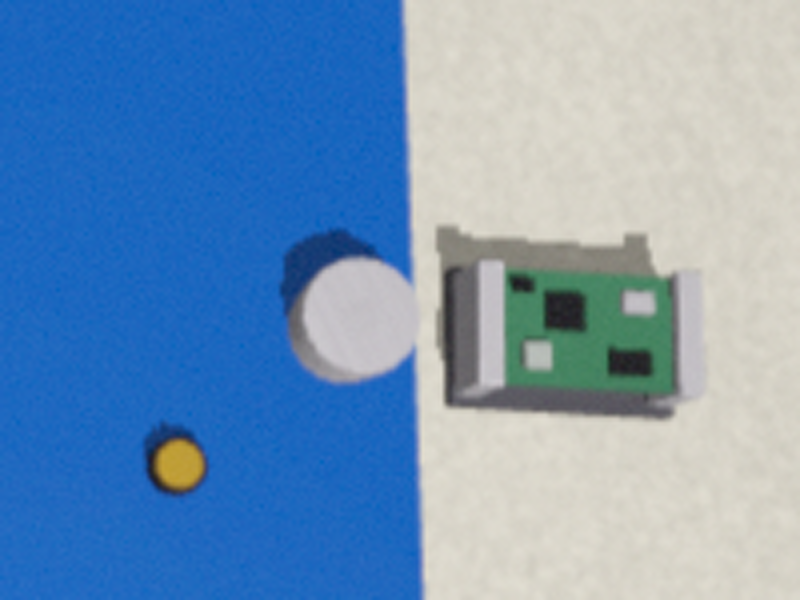

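```bash
python3 - <<'E'
from fit import *
print("---")
f5=lambda b,o:np.array([(b[0]+.5)/5-.5+o[0],(b[1]+.5)/5-.5+o[0],(b[2]+.5)/5-.5+o[1],(b[3]+.5)/5-.5+o[1]])
x=cyl("large placed",.028,.034,fb((288,420,256,383),TR),f5((470,633,340,514),(60,170)),[.56,-.29])
print(R.from_euler('z',-h[2]).apply([x[0]-h[0],x[1]-h[1],0]))
c=np.load("w17.npy",allow_pickle=True).item()
t=np.array([.4662,.1190]);n=np.array([np.cos(np.radians(120)),np.sin(np.radians(120))])
zl=.1309-.0089+.030
p=atz(c,(353.5/4-.5+230,245.5/4-.5+220),zl,True)[0];b=atz(c,(353.5/4-.5+230,150/4-.5+220),zl-.03,True)[0]
print("offset along n", (p[:2]-t)@n-.021,(b[:2]-t)@n-.021,n)
E
```

```text
large [ 0.6022 -0.1917] [-0.3 -0.1  0.3  0.4 -0.5  0.2 -0.5  1.2]
small [0.4648 0.1158] [-0.3  0.2  0.1 -0.1  0.  -0.1 -0.2  0.2]
bottle_t [ 0.4514 -0.1153] [-0.1  0.1  0.4 -0.4]
reel [0.4501 0.0015] [-0.2 -0.1  0.2 -0.3 -0.3 -0.  -1.1  0.9]
cup [ 0.4941 -0.2116] [ 0.6 -0.6  1.  -1. ]
bottle_s [ 0.45074663 -0.11441037]
holder [ 0.559  -0.398  -0.0249  0.0296  0.0526]
[[0.0, 0.8], [-0.4, 0.2], [0.4, 0.2], [-1.8, 0.0], [-1.1, 1.5], [0.4, 1.5], [1.0, -2.2], [-1.1, 0.1], [-0.2, -0.8], [-1.1, -0.0], [-0.6, -0.4], [-1.0, -0.4], [-0.2, -1.4], [-0.7, -0.6], [0.1, -1.8]]
stand [ 0.63   -0.0514  0.2365]
[[-1.3, -1.6], [1.5, -0.8], [1.1, 0.7], [-1.2, 0.8], [-1.3, -1.8], [0.2, -1.8], [1.3, -0.9], [0.9, 1.7], [-1.7, 2.4]]
rack [ 0.5309  0.2978 -0.1797]
[[0.2, -1.1], [-0.8, -0.4], [0.5, 1.2], [-0.8, -1.6], [1.3, 0.4], [0.6, 0.3], [-0.9, -0.7]]
driver [ 0.6065  0.1697 -0.0771]
[[0.3, 0.2], [-0.5, -1.8], [-0.0, -1.5], [-0.2, -0.4], [0.4, -1.4], [-0.3, -0.5]]
tin goal [ 0.5616 -0.295 ]
bottle goal [ 0.5454 -0.0718]
---
large placed [ 0.5646 -0.2948] [-0.7  0.2  0.2  0.3 -1.5  1.  -0.   0.4]
[0.00296501 0.10335037 0.        ]
offset along n -0.0016646002606370523 -0.0021764087321241785 [-0.5        0.8660254]
```

```bash
python3 -m inch '[[[0,-0.2,0,0,0,0,1],[0,-0.5,0,0,0,-0.01,1],[0,-0.8,0,0,0,-0.02,1],[0,-1,0,0,0,-0.03,1],[0,-1,0,0,0,-0.03,1]]]' && python3 -m inch '[[[0,-0.3,0,0,0,-0.01,1],[0,-0.6,0,0,0,-0.02,1],[0,-0.9,0,0,0,-0.03,1],[0,-1,0,0,0,-0.04,1]]]' && python3 -m inch '[[[0.1,-0.3,0,0,0,-0.01,1],[0.3,-0.6,0,0,0,-0.013,1],[0.5,-0.9,0,0,0,-0.013,1],[0.7,-1,0,0,0,-0.013,1],[0.8,-1,0,0,0,-0.013,1],[0.8,-1,0,0,0,-0.013,1]]]'; python3 go.py .564 -.2928 .08 0
```

```text
time: 24.7
ee_pos: [0.4641, -0.005, 0.1277]
eef_rot: [0.411, 0.575, -0.412, 0.575]
ft_force: [0.1, 0.5, -0.6]
width: 0.0418
time: 25.1
ee_pos: [0.4643, -0.1243, 0.1282]
eef_rot: [0.479, 0.519, -0.48, 0.52]
ft_force: [-0.4, -0.1, -0.5]
width: 0.0414
time: 25.7
ee_pos: [0.5621, -0.2404, 0.1269]
eef_rot: [0.498, 0.502, -0.499, 0.501]
ft_force: [0.4, 0.2, 0.1]
width: 0.0415
at [ 0.5621 -0.2404  0.1269] yaw 0.3 toolx [-2.2e-03 -1.0e-04 -1.0e+00] j7 0.64 w 0.0415 t 25.7 F [0.4 0.2 0.1]
mm [  1.9 -52.4 -46.9] share [ 0.016 -0.437 -0.391] turn [ 0.     -0.0004 -0.0008] deg [ 0.  -0.1 -0.3]
```

```bash
python3 -m inch '[[[0.01,-0.2,0,0,0,0,1],[0.01,-0.4,0,0,0,0,1],[0.01,-0.437,-0.2,0,0,0,1],[0.01,-0.437,-0.39,0,0,0,1],[0.01,-0.437,-0.5,0,0,0,1],[0.01,-0.437,-0.5,0,0,0,1],[0.01,-0.437,-0.5,0,0,0,1]]]'; python3 go.py .564 -.2928 .0429 0; python3 - <<'E'
from h import *
im=camera("scene")[:,:,::-1];crop(im,60,170,160,120,5,"pics/s18c.png")
im=camera("wrist")[:,:,::-1];cv2.imwrite("pics/w18.png",im);crop(im,230,220,180,135,4,"pics/w18c.png")
E
```

```text
time: 26.4
ee_pos: [0.5624, -0.2935, 0.0692]
eef_rot: [0.499, 0.501, -0.499, 0.501]
ft_force: [0.7, -0.5, -0.5]
width: 0.0416
at [ 0.5624 -0.2935  0.0692] yaw 0.27 toolx [ 2.e-04  0.e+00 -1.e+00] j7 0.76 w 0.0416 t 26.4 F [ 0.7 -0.5 -0.5]
mm [  1.6   0.7 -26.3] share [ 0.014  0.006 -0.219] turn [-0.      0.     -0.0007] deg [-0.   0.  -0.3]
```

View pics/s18c.png

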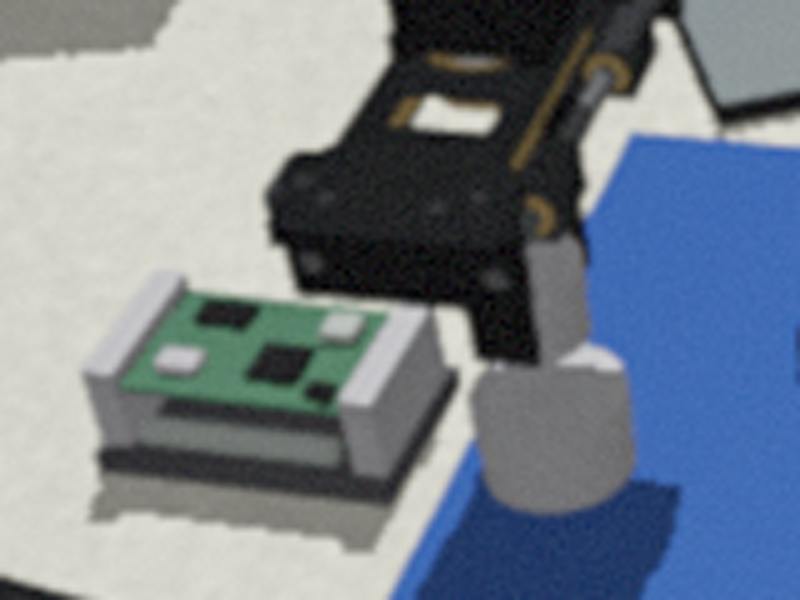

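View pics/w18c.png

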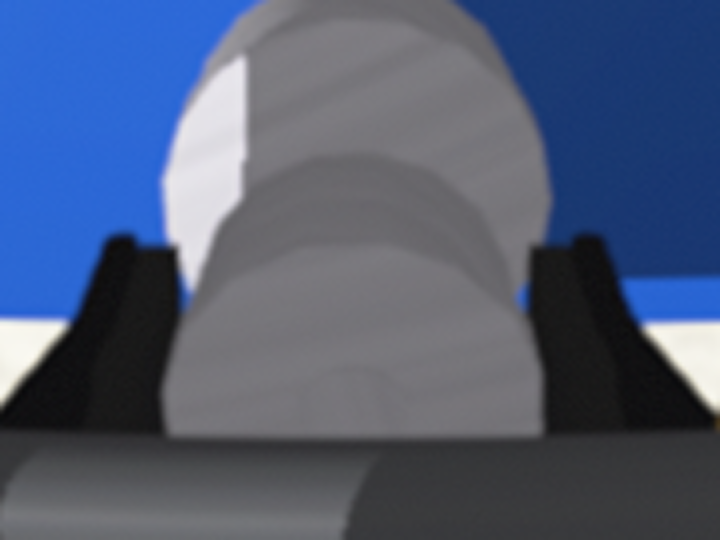

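```bash
python3 -m inch '[[[0.01,0.006,-0.04,0,0,0,1],[0.01,0.006,-0.09,0,0,0,1],[0.01,0.006,-0.13,0,0,0,1],[0.01,0.006,-0.16,0,0,0,1],[0.01,0.006,-0.19,0,0,0,1],[0.01,0.006,-0.21,0,0,0,1],[0.01,0.006,-0.215,0,0,0,1],[0.01,0.006,-0.215,0,0,0,1]]]'; python3 go.py .564 -.2928 .0429 0; python3 - <<'E'
from h import *
im=camera("wrist")[:,:,::-1];crop(im,230,220,180,135,4,"pics/w19c.png")
E
```

```text
time: 27.3
ee_pos: [0.5633, -0.2934, 0.043]
eef_rot: [0.499, 0.501, -0.499, 0.501]
ft_force: [-1.8, -0.1, 1.5]
width: 0.0417
at [ 0.5633 -0.2934  0.043 ] yaw 0.22 toolx [ 2.e-04 -0.e+00 -1.e+00] j7 0.78 w 0.0417 t 27.3 F [-1.8 -0.1  1.5]
mm [ 0.7  0.6 -0.1] share [ 0.006  0.005 -0.001] turn [ 0.      0.     -0.0006] deg [ 0.   0.  -0.2]
```

View pics/w19c.png

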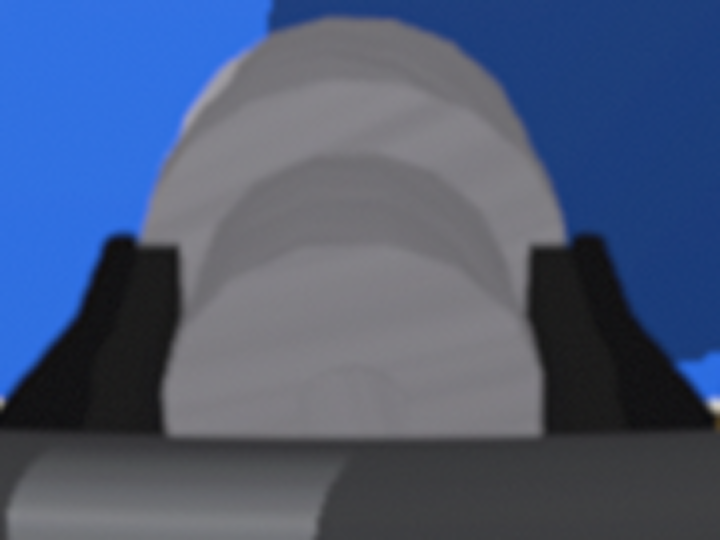

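```bash
python3 - <<'E'
from h import *
c=get_calibration("wrist")
G=lambda u,v:((u+.5)/4-.5+230,(v+.5)/4-.5+220)
a=atz(c,[G(353,79),G(353,152)],.034,True);print(a.round(4),"centres",a[0,1]-.028,a[1,1]-.021)
E
python3 -m inch '[[[0,0,0,0,0,0,0.4],[0,0,0,0,0,0,0.35],[0,0,0,0,0,0,0.3],[0,0,0,0,0,0,0.3],[0,0,0,0,0,0,0.3],[0,0,0.1,0,0,0,0.3],[0,0,0.4,0,0,0,0.3],[0,0.2,0.8,0,0,0,0.3],[0,0.6,0.8,0,0,0,0.3],[0,1,0.8,0,0,0,0.3]]]'; python3 -m inch '[[[-0.3,0.4,0,0,0,0.01,0.3],[-0.6,0.8,0,0,0,0.02,0.3],[-0.9,1,0,0,0,0.04,0.3],[-1,1,0,0,0,0.06,0.3]]]'; python3 -m inch '[[[0,0.4,0.3,0,0,0.02,0.3],[0,0.8,0.5,0,0,0.04,0.3],[0,1,0.6,0,0,0.06,0.3],[0,1,0.6,0,0,0.08,0.3]]]'
```

```text
[[ 0.5633 -0.2656  0.034 ]
 [ 0.5634 -0.2749  0.034 ]] centres -0.29356246047327567 -0.2958913075100461
time: 28.35
ee_pos: [0.564, -0.1732, 0.1415]
eef_rot: [0.5, 0.499, -0.499, 0.501]
ft_force: [1.9, 0.5, -0.2]
width: 0.0608
time: 28.75
ee_pos: [0.4413, -0.0502, 0.1388]
eef_rot: [0.394, 0.588, -0.393, 0.587]
ft_force: [-0.1, -0.5, 0.4]
width: 0.0608
time: 29.15
ee_pos: [0.4441, 0.0716, 0.2139]
eef_rot: [0.236, 0.666, -0.233, 0.668]
ft_force: [-0.1, -1.2, -0.9]
width: 0.0609
```

```bash
python3 -m inch '[[[0,0.4,0.1,0,0,0.02,0.3],[0,0.8,0.3,0,0,0.04,0.3],[0.1,1,0.3,0,0,0.06,0.3],[0.2,1,0.3,0,0,0.08,0.3],[0.2,1,0.3,0,0,0.08,0.3],[0.2,1,0.3,0,0,0.08,0.3]]]';  python3 -m inch '[[[0.1,0.4,0,0,0,0.02,0.3],[0.1,0.7,0,0,0,0.04,0.3],[0.1,0.7,0,0,0,0.04,0.3],[0.1,0.7,0,0,0,0.04,0.3],[0.1,0.7,0,0,0,0.04,0.3]]]'; python3 - <<'E'
from h import *
c=get_calibration("wrist");np.save("w20.npy",c,allow_pickle=True)
im=camera("wrist")[:,:,::-1];cv2.imwrite("pics/w20.png",im)
im=camera("top")[:,:,::-1];cv2.imwrite("pics/t20.png",im)
crop(im,350,150,200,150,4,"pics/t20r.png");crop(im,230,150,200,150,4,"pics/t20m.png")
im=camera("scene")[:,:,::-1];cv2.imwrite("pics/s20.png",im)
crop(im,60,170,160,120,5,"pics/s20r.png");crop(im,200,170,160,120,5,"pics/s20m.png")
E
```

```text
time: 29.75
ee_pos: [0.4673, 0.1857, 0.2472]
eef_rot: [0.067, 0.704, -0.067, 0.704]
ft_force: [0.9, -0.3, 0.3]
width: 0.0614
time: 30.25
ee_pos: [0.4795, 0.2691, 0.2473]
eef_rot: [-0.022, 0.707, 0.022, 0.707]
ft_force: [0.2, -1.1, -0.4]
width: 0.0614
```

View pics/w20.png

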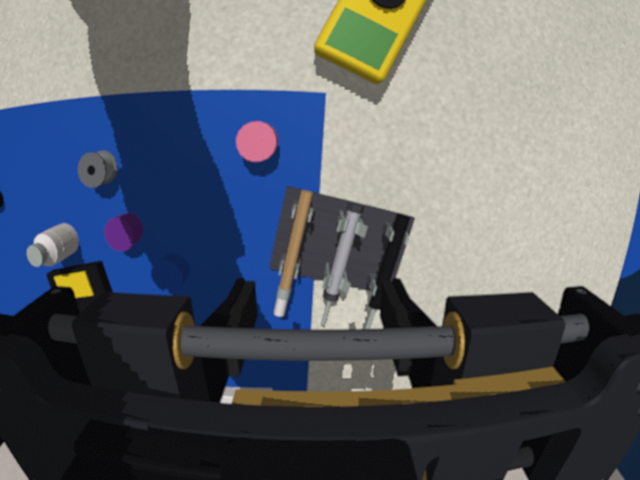

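View pics/t20r.png

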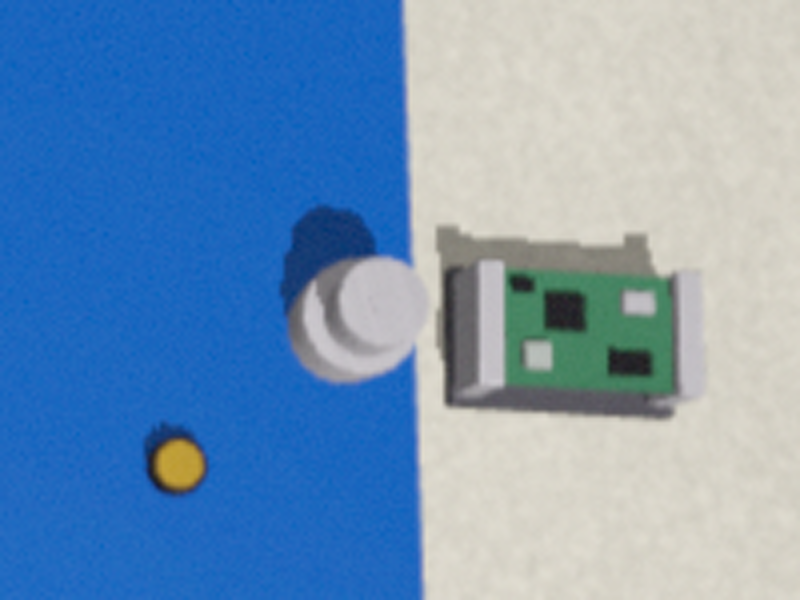

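View pics/t20m.png

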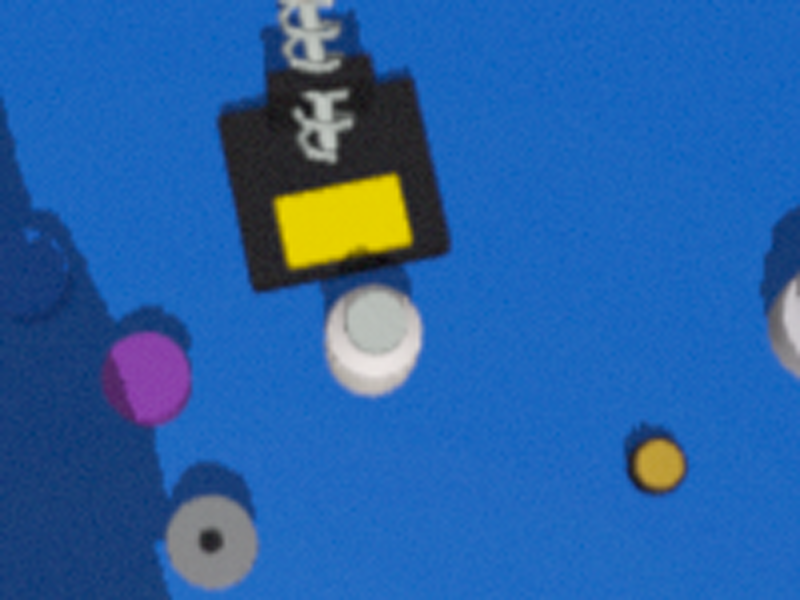

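View pics/s20r.png

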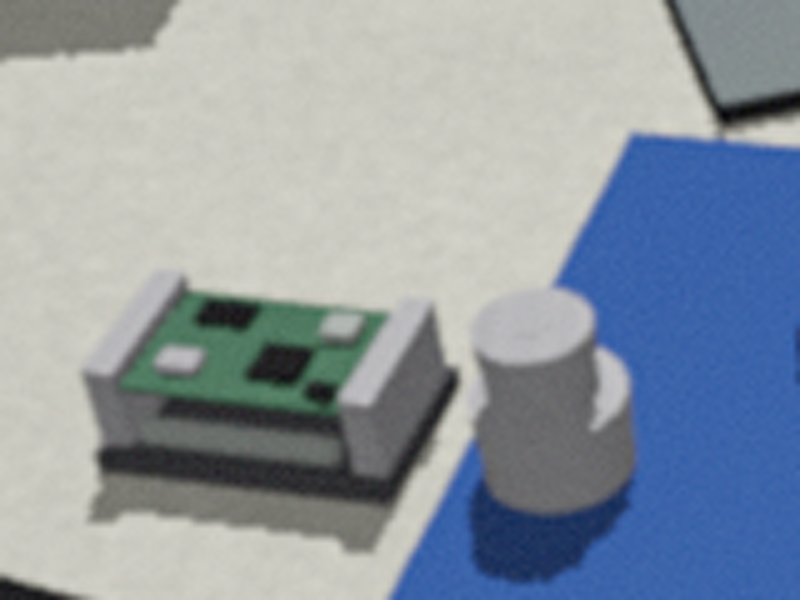

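View pics/s20m.png

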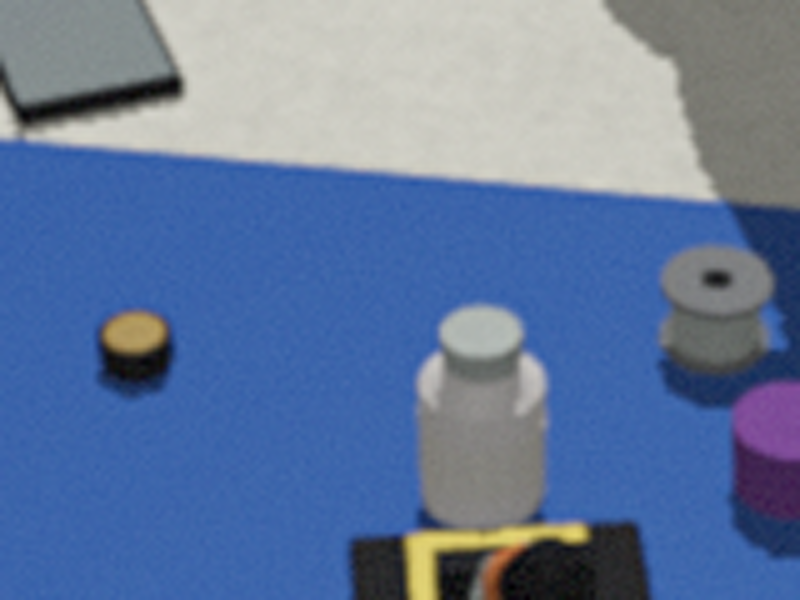

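```bash
python3 - <<'E' | sed -n '/---/,$p'
from fit import *
print("---")
F5=lambda c,o:(np.array(c,float)+.5)/5-.5+np.array(o)
st=atz(T,F((381,304),*TR),.064)[0];ss=atz(S,F5((535,326),(60,170)),.064)[0]
print("small top/scene",st.round(4),ss.round(4))
lt=atz(T,F((360,316.5),*TR),.034)[0];print("large by lid top",lt.round(4))
f5=lambda b,o:np.array([(b[0]+.5)/5-.5+o[0],(b[1]+.5)/5-.5+o[0],(b[2]+.5)/5-.5+o[1],(b[3]+.5)/5-.5+o[1]])
x=cyl("large now",.028,.034,fb((288,420,256,383),TR),f5((471,633,340,514),(60,170)),[.56,-.29])
print("holder frame",R.from_euler('z',-h[2]).apply([x[0]-h[0],x[1]-h[1],0]).round(4))
b=atz(T,F((376.5,321.5),*TM),.074)[0];b2=atz(S,F5((482,332),(200,170)),.074)[0]
for q in(b,b2):print("bottle",q.round(4),R.from_euler('z',-i[2]).apply([q[0]-i[0],q[1]-i[1],0]).round(4))
im=cv2.imread("pics/w20.png");crop(im,260,170,160,120,5,"pics/w20c.png")
im=cv2.imread("pics/t20.png");crop(im,80,170,100,110,5,"pics/t20l.png")
im=cv2.imread("pics/s20.png");crop(im,450,220,120,100,6,"pics/s20l.png")
E
```

```text
---
small top/scene [ 0.5631 -0.2944  0.064 ] [ 0.5658 -0.2933  0.064 ]
large by lid top [ 0.5635 -0.2937  0.034 ]
large now [ 0.5645 -0.2947] [-0.8  0.2  0.3  0.3 -1.6  1.1 -0.   0.4]
holder frame [0.0029 0.1034 0.    ]
bottle [ 0.5468 -0.0721  0.074 ] [-0.0857 -0.0007  0.    ]
bottle [ 0.5492 -0.0711  0.074 ] [-0.0832 -0.0002  0.    ]
```

View pics/w20c.png

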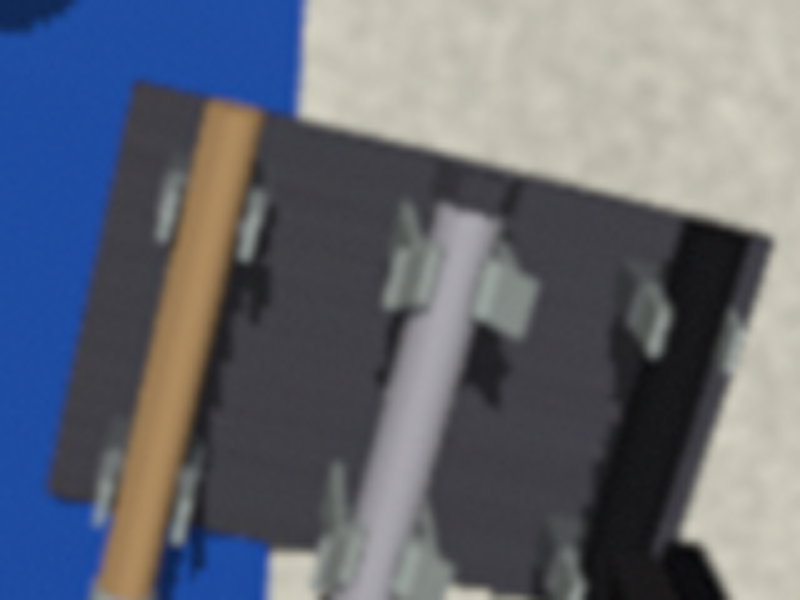

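View pics/t20l.png

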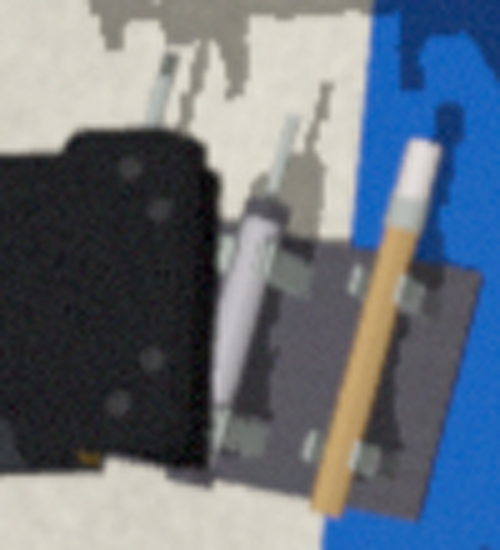

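View pics/s20l.png

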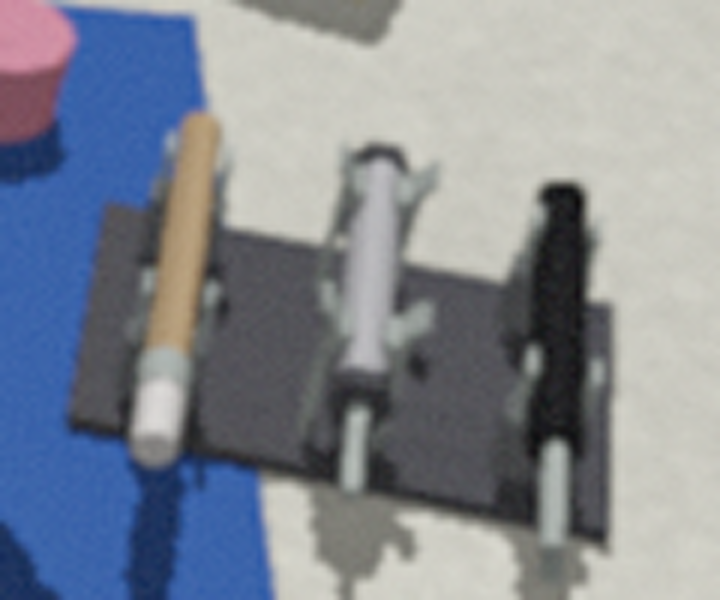

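```bash
python3 - <<'E' | sed -n '/---/,$p'
from fit import *
print("---")
r=np.array([.529,.2981,-.1775])
c=np.load("w20.npy",allow_pickle=True).item()
t5=lambda u,v:np.array([(u+.5)/5-.5+80,(v+.5)/5-.5+170]);s6=lambda u,v:np.array([(u+.5)/6-.5+450,(v+.5)/6-.5+220]);w5=lambda u,v:np.array([(u+.5)/5-.5+260,(v+.5)/5-.5+170])
obs=[(T,(.09,0,.0),t5(292,116)),(T,(.051,0,.008),t5(265,207)),(S,(.09,0,-.001),s6(350,488)),(S,(.051,0,.006),s6(361,383)),(S,(-.055,0,.004),s6(382,148)),(c,(-.047,0,.007),w5(469,207)),(c,(0,0,.007),w5(415,440))]
def f(p):
    o=[]
    for cam,l,px in obs:
        q=R.from_euler('zy',[p[3],p[4]]).apply(l)+p[:3]
        o.append((projw if cam is c else proj)(cam,q)[0]-px)
    return np.concatenate(o)
s=least_squares(f,[.53,.3,.036,-.18,0],loss='soft_l1');p=s.x;print("driver",p.round(4),s.fun.reshape(-1,2).round(1).tolist())
print("rack frame",R.from_euler('z',-r[2]).apply([p[0]-r[0],p[1]-r[1],p[2]]).round(4),"dyaw",p[3]-r[2])
E
```

```text
---
driver [ 0.5289  0.2972  0.0357 -0.1714 -0.0082] [[0.6, -0.1], [-1.1, 0.2], [0.0, 0.5], [0.5, -1.0], [-0.1, 0.2], [0.1, 1.6], [-0.6, -2.4]]
rack frame [ 0.0001 -0.0009  0.0357] dyaw 0.0061107002732616045
```

All targets check out, the robot is clear and everything is at rest. Handing in.

```bash
python3 - <<'E'
from bench import *
print(close_job())
E
```

```text
the job is handed in; nothing more can be done
None
```

I moved all four things into place and handed the job in at about 30 s on the robot's clock. The hand-in reports no verdict, so these are my own last camera measurements, good to about 2 mm:

| Item | Measured | Allowed |
|---|---|---|
| Large tin, holder frame | x 3 mm, y 103 mm | x within 15 mm, y 89 to 117 mm |
| Small tin on the large one | centred within about 2 mm | within 10 mm |
| Bottle, stand frame | x -83 to -86 mm, y within 1 mm | x -102 to -72 mm, y within 15 mm |
| Driver, rack frame | x 0 mm, y -1 mm, axis 35.7 mm high, 0.006 rad off | x within 12 mm, y within 4 mm, 32.5 to 38.5 mm high, below 0.1 rad |

In the last pictures both tins and the bottle stood upright. The solder reel had not visibly moved. At hand-in the gripper was well clear above the rack, touching nothing.

No check failed. The only disagreement was between cameras: they differed by up to 2.7 mm on the bottle and the small tin.

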